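# Close the tofu stall's sauce-cup rack for the night

### The arm

A 7-joint arm with a two-finger parallel gripper is mounted at the origin on the work surface. World frame = base frame: x ahead of the robot, y to its left, z up, the work surface at z = 0. Lengths are in m, angles in rad, forces in N, time in s.
With the tool pointing down it reaches from about 0.425 to 0.875 m from the base axis. Payload 4.7 kg.
Tool frame: the origin (TCP) lies between the finger pads; the fingertips stand 22 mm ahead of it and the grasp point (between the pads) lies 3 mm ahead of it; y points along the fingers, x is the direction in which the jaws open and shut, and the axes are right-handed (so a half turn about y gives the same grasp; the last joint's range is limited). The gripper opens to 85 mm and grips with 20 to 120 N. Pads are 22 mm wide; open, the fingers measure 114 mm over their backs; the gripper's body (76 mm by 85 mm) begins 54 mm behind the grasp point. The pads swing forward as they close: fully open they stand 13 mm farther back than shut.
Start: joints at [1.322, 0.321, -0.07, 1.45, 0.023, 1.371, -0.057], TCP at [0.169, -0.628, 0.253] pointing down, gripper open.
Joint ranges: [-2.86, 2.86], [-0.3, 2.09], [-1.38, 1.24], [0.06, 2.45], [-1.56, 4.7], [0.09, 2.05], [-2.69, 2.69]. Speed limits (rad/s): [2.57, 2.57, 3.14, 3.14, 3.14, 3.14, 3.14].

### API

Orientations are given as a unit quaternion [x, y, z, w].
In Python, from plant import env gives the robot as it stands.
- The arm moves only by the tool drive_tool, never from a script. Its argument "rows" is a list that holds one entry, the list of rows, each a list of 7 numbers: the closure, from -1 (fully open) to 1 (shut), then the shift along the world's x, y, z each as a share of 200 mm, from -1 to 1, then the turn, a rotation vector about the world's x, y, z each as a share of 30 degrees, from -1 to 1. In form: [[[jaw, tx, ty, tz, ax, ay, az], ...]]. A call has 1 to 20 rows; each row is the pose to reach, as a shift and turn from the pose commanded when the call began; what a row does not reach only later rows make up. A row lasts 1/8 s, in which the tool goes at most 62.5 mm and 10.7 degrees, less where a joint would pass 70% of its speed; a pose out of reach is approached as far as the arm can. A call with a number of a shift or a turn outside -1 to 1 is refused whole. A call with a gripper value outside its range is refused whole. The fingers move at their own pace and stop on an object; "newtons" is the grip in N (left out, the last holds). Time passes only in rows, so rows that repeat a pose let the fingers close. It gives the time, the measured TCP pose, the force and the opening at its end, in the units of the state.
- env.get_state(): the state, without advancing time (a new reading comes with each control period).
- env.get_image(name): name is "side" or "top" or "wrist"; returns a dict with "pixels" (384x512x3 uint8, blue, green, red), "K" (3x3 intrinsics, pixels), "position" and "orientation" of the camera in the world. Camera axes: x right, y down, z forward; pixel columns grow to the right and rows downward; lengths in m; the calibration is good to about 2 mm. A picture is of the moment at which its call begins. There is no depth.
- env.finish_job(): hands the job in, once; it reports no verdict.
Trained networks look in a picture, given as the dict that the camera call returned (one of the last four; its "shot" number tells which), for a name from the list of things; names that differ only in an ending like _2 or _b are one class to them, and where a whole thing is asked for, a point or a joint stands for the part that bears it (a point fixed in the world has none). Each returns a list of dicts, best first, with "confidence" (0 to 1); they miss things now and then, are a little off and sometimes report something else, mostly with a low value. They report only what shows in the picture. A call takes as long as a camera call.
- env.recognise(picture, name): "bbox" ([left, top, right, bottom] in pixels, round what is visible of it).
- env.cut_out(picture, name): "mask" (384x512 bool, what is visible of it) and "bbox" ([left, top, right, bottom] in pixels, round what is visible of it).
- env.mark_of(picture, name): "point" ([column, row] in pixels: a listed point, or the origin of a listed thing).
The state is a dict: "clock": time; "joints": joint angles; "qvel": joint speeds; "effort": joint torques, N m; "tcp_pos": TCP position; "tool_rot": TCP orientation; "ft_force": force on the tool from outside, world axes, zero at the start; "ft_torque": the same for the moment, N m; "gripper_width": finger opening in m.
Only numpy, scipy, OpenCV 4.12 (cv2) and the standard library are available. Lean on these libraries where they do the work, as an engineer would, in place of code of your own. Each camera call takes 0.05 s, during which the arm holds its last target. There are 200 camera calls.

### The job

Nest every loose sauce cup upright into the stack of its own colour in the rack, fully seated, then set the wooden cover flat in its place on top of the rack. With the cover on, use the flat-bladed key to turn both slotted locks clockwise a quarter turn until they seat with their tongues over the cover, then stand the key back in its blue stand, blade down; leave the other goods on the counter alone.

Things in the scene. Friction and masses are not known exactly. Their poses are not given: they have to be found in the camera images.
- yellow_1_center (a point): centre (half-way up, 23 mm above its underside, axis z) of a loose yellow hollow stacking cup, 46 mm tall, open and standing upright. Its upper 26 mm is a straight band 60 mm across (wall 3.5 mm, inside 53 mm across); below that it steps in to a foot 48 mm across, 20 mm tall, tapering to 40 mm. The foot of one cup drops into the band of another until the step rests on the rim: each nested cup stands 26 mm above the one under it. 60 g. May be absent
- yellow_2_center (a point): centre (half-way up, 23 mm above its underside, axis z) of a loose yellow hollow stacking cup, 46 mm tall, open and standing upright. Its upper 26 mm is a straight band 60 mm across (wall 3.5 mm, inside 53 mm across); below that it steps in to a foot 48 mm across, 20 mm tall, tapering to 40 mm. The foot of one cup drops into the band of another until the step rests on the rim: each nested cup stands 26 mm above the one under it. 60 g. May be absent
- green_1_center (a point): centre (half-way up, 23 mm above its underside, axis z) of a loose green hollow stacking cup, 46 mm tall, open and standing upright. Its upper 26 mm is a straight band 60 mm across (wall 3.5 mm, inside 53 mm across); below that it steps in to a foot 48 mm across, 20 mm tall, tapering to 40 mm. The foot of one cup drops into the band of another until the step rests on the rim: each nested cup stands 26 mm above the one under it. 60 g. May be absent
- green_2_center (a point): centre (half-way up, 23 mm above its underside, axis z) of a loose green hollow stacking cup, 46 mm tall, open and standing upright. Its upper 26 mm is a straight band 60 mm across (wall 3.5 mm, inside 53 mm across); below that it steps in to a foot 48 mm across, 20 mm tall, tapering to 40 mm. The foot of one cup drops into the band of another until the step rests on the rim: each nested cup stands 26 mm above the one under it. 60 g. May be absent
- yellow_base_center (a point): centre (half-way up, 31 mm above the counter) of the yellow bottom cup, same shape as the loose cups but fixed in the rack; the yellow stack grows on it. The bases of the two stacks stand 110 mm apart between end walls whose inner faces are 70 mm from each base's centre; the rack's long sides are open
- green_base_center (a point): centre (half-way up, 31 mm above the counter) of the green bottom cup, same shape as the loose cups but fixed in the rack; the green stack grows on it. The bases of the two stacks stand 110 mm apart between end walls whose inner faces are 70 mm from each base's centre; the rack's long sides are open
- cover_handle (a point): centre of the black bar handle of the loose wooden cover: bar 70 mm long (along y), 16 mm wide (along x), 35 mm tall, standing on the middle of a board 120 mm (x) by 270 mm (y) by 8 mm thick; z up. The point is 17.5 mm above the board's top and 25.5 mm above its underside. 0.3 kg. Either way round fits
- cover_place (a point): where the middle of the board's top face lies when the cover is home on the aluminium cup rack, 123 mm above the counter; y along the rack (370 mm long, 140 mm wide), x across it. The board rests on a ledge at each end, 115 mm above the counter, between raised rails and corner lugs with about 6 mm of play all round (rails 8 mm and lugs 10 mm above the ledge); the rails' tops are 123 mm above the counter
- lock_left (a joint): quarter-turn cam lock at the rack's left (+y of the rack) end: 0 = fully open (tongue along the rail), 1.571 = fully locked (tongue over the cover) against a hard stop. Grows clockwise seen from above. It starts at or a little past open, has light friction (0.05 N m), and stays where it is left
- lock_left_slot (a point): centre of the floor of the straight slot in the brass head of the left (+y of the rack) lock, 129.5 mm above the counter; x axis along the slot and along the red tongue (outwards), z up. It turns with the lock. Slot 7 mm wide, 28 mm long, 9 mm deep with 3 mm bevelled lips. Head 38 x 32 mm. The red tongue, 12 mm wide, reaches 45 mm from the axis; when open it points away from the robot
- lock_right (a joint): quarter-turn cam lock at the rack's right (-y of the rack) end: 0 = fully open (tongue along the rail), 1.571 = fully locked (tongue over the cover) against a hard stop. Grows clockwise seen from above. It starts at or a little past open, has light friction (0.05 N m), and stays where it is left
- lock_right_slot (a point): centre of the floor of the straight slot in the brass head of the right (-y of the rack) lock, 129.5 mm above the counter; x axis along the slot and along the red tongue (outwards), z up. It turns with the lock. Slot 7 mm wide, 28 mm long, 9 mm deep with 3 mm bevelled lips. Head 38 x 32 mm. The red tongue, 12 mm wide, reaches 45 mm from the axis; when open it points towards the robot
- key_handle (a point): centre of the orange handle of the flat-bladed lock key: handle 40 mm wide (x), 14 mm thick (y), 50 mm tall, z up; the steel blade hangs from the middle of its underside. 60 g
- key_tip (a point): middle of the lower edge of the key's blade, 49 mm below the handle's centre; blade 20 mm wide (x), 3 mm thick (y), sticking out 24 mm below the handle
- key_stand_mouth (a point): centre of the top of the fixed blue key stand (64 x 40 mm, 45 mm tall); its pocket is 28 mm (x) by 10 mm (y), 32 mm deep with 3 mm bevelled lips. The key stands in it blade down, with its handle's underside resting on the top
- soy_bottle: bystander: amber bottle, 56 mm across, 130 mm tall, origin under its centre
- spatula: bystander: spatula lying on the counter near the robot
- price_card: bystander: blank yellow card 80 x 62 mm on a black foot, origin under its centre
- spice_jar: bystander: jar 44 mm across, 70 mm tall, origin under its centre

How it is judged:
On the way, in this order (a step that is already met when the one before it is completed fails the run):
1. every loose cup is nested in the stack of its own colour (horizontal distance between each of yellow_1_center, yellow_2_center and yellow_base_center below 0.009 m and angle between each of yellow_1_center, yellow_2_center, green_1_center, green_2_center's own z axis and vertical below 0.08 rad and (z of yellow_1_center in the frame of yellow_base_center between 0.022 and 0.03 m or z of yellow_1_center in the frame of yellow_base_center between 0.048 and 0.056 m) and (z of yellow_2_center in the frame of yellow_base_center between 0.022 and 0.03 m or z of yellow_2_center in the frame of yellow_base_center between 0.048 and 0.056 m) and horizontal distance between each of green_1_center, green_2_center and green_base_center below 0.009 m and (z of green_1_center in the frame of green_base_center between 0.022 and 0.03 m or z of green_1_center in the frame of green_base_center between 0.048 and 0.056 m) and (z of green_2_center in the frame of green_base_center between 0.022 and 0.03 m or z of green_2_center in the frame of green_base_center between 0.048 and 0.056 m)), for 0.2 s.
2. the cover lies home on the rack, over the cups (all of step 1 and z of cover_handle in the frame of cover_place between 0.0135 and 0.0215 m and horizontal distance between cover_handle and cover_place below 0.014 m and angle between cover_handle's own z axis and vertical below 0.03 rad and angle between the y axis of cover_handle and the y axis of cover_place, either way round below 0.15 rad), for 0.2 s.
3. one lock has been turned home with the key's blade in its slot (z of cover_handle in the frame of cover_place between 0.0135 and 0.0215 m and horizontal distance between cover_handle and cover_place below 0.014 m and angle between cover_handle's own z axis and vertical below 0.03 rad and angle between the y axis of cover_handle and the y axis of cover_place, either way round below 0.15 rad and ((value of joint lock_left above 1.4 rad and distance between key_tip and lock_left_slot below 0.014 m) or (value of joint lock_right above 1.4 rad and distance between key_tip and lock_right_slot below 0.014 m))), for 0.1 s.
4. both locks have been turned home with the key's blade (z of cover_handle in the frame of cover_place between 0.0135 and 0.0215 m and horizontal distance between cover_handle and cover_place below 0.014 m and angle between cover_handle's own z axis and vertical below 0.03 rad and angle between the y axis of cover_handle and the y axis of cover_place, either way round below 0.15 rad and value of joint each of lock_left, lock_right above 1.4 rad and (distance between key_tip and lock_left_slot below 0.014 m or distance between key_tip and lock_right_slot below 0.014 m)), for 0.1 s.
At the end, for the whole second after the job is handed in: Cups upright (0.08 rad) in their own stack, 9 mm off axis, 4 mm in height; cover flat in place (14 mm, 4 mm in height, tilt 0.03, yaw 0.15 rad); both locks beyond 1.40 rad; key in its stand, blade 18 mm deep or more, within 12 mm and 0.15 rad of upright (all of step 2 and value of joint each of lock_left, lock_right above 1.4 rad and z of key_tip in the frame of key_stand_mouth below -0.018 m and horizontal distance between key_tip and key_stand_mouth below 0.012 m and angle between key_tip's own z axis and vertical below 0.15 rad); the robot touches nothing.
It fails at once if one of the other goods is moved more than 5 cm (distance of any of soy_bottle, spatula, price_card, spice_jar from where it was at the start of the episode above 0.05 m).
Of yellow_1, yellow_2, green_1, green_2 only 2 to 4 are there at a start; the rules pass over those that are not, and their reading is None.
At some moment in a run one of yellow_1, yellow_2, green_1, green_2 may be knocked a few centimetres aside while the robot is not near it.
It also fails if it takes over 210 s, if anything falls off the work surface, if the arm or the gripper's body presses on something with over 40 N, if the wrist force passes 120 N, or if a joint passes its speed limit or range.

## Working session

There is one attempt and no reset: what is moved stays moved. The work goes in short steps, Python scripts to look and compute and a tool call to move; the robot and the scene stay as the last step left them, time stands still between calls to the robot, and variables do not carry over. Pictures are saved under pics/ and viewed, about 12 in all and at most 16, crops included, and the job is handed in when it is done.

Besides the shell and the picture viewer there is one more tool, called after ">>>" as name(argument=value, ...), one argument or row to a line, values as JSON. drive_tool: Moves the arm, as the interface text tells. Shift numbers are shares of 200 mm and turn numbers shares of 30 degrees, none past 1 either way. Its arguments: {"type":"object","properties":{"rows":{"type":"array","items":{"type":"array","items":{"type":"array","items":{"type":"number","minimum":-1,"maximum":1}}}},"newtons":{"type":"number"}},"required":["rows"]}

```bash
ls; mkdir -p pics; cat > h.py <<'E'
import numpy as np, cv2
from scipy.spatial.transform import Rotation as R
from plant import env
def ray(im,p):
    K=np.array(im["K"]); d=np.linalg.solve(K,[p[0],p[1],1.]); return np.array(im["position"]), R.from_quat(im["orientation"]).as_matrix()@d
def atz(im,p,z):
    o,d=ray(im,p); return o+d*(z-o[2])/d[2]
def proj(im,P):
    c=R.from_quat(im["orientation"]).as_matrix().T@(np.array(P)-im["position"]); q=np.array(im["K"])@c; return q[:2]/q[2]
def tri(l):
    A=np.zeros((3,3));b=np.zeros(3)
    for im,p in l:
        o,d=ray(im,p); d/=np.linalg.norm(d); M=np.eye(3)-np.outer(d,d); A+=M;b+=M@o
    return np.linalg.solve(A,b)
def st():
    s=env.get_state(); e=R.from_quat(s["tool_rot"]).as_matrix()
    print("t",round(s["clock"],2),"tcp",np.round(s["tcp_pos"],4),"xax",np.round(e[:,0],3),"zax",np.round(e[:,2],3),"F",np.round(s["ft_force"],1),"w",round(s["gripper_width"],4),"j",np.round(s["joints"],2)); return s
E
python3 - <<'E'
from h import *
st()
ims={n:env.get_image(n) for n in("top","side","wrist")}
for n,im in ims.items():
    cv2.imwrite(f"pics/{n}0.png",im["pixels"]); print(n,np.round(im["position"],3),np.round(R.from_quat(im["orientation"]).as_matrix()[:,2],3),np.round(im["K"][0],1))
Z=dict(yellow_1_center=.023,green_1_center=.023,yellow_base_center=.031,green_base_center=.031,cover_handle=.0255,cover_place=.123,lock_left_slot=.1295,lock_right_slot=.1295,key_handle=.07,key_stand_mouth=.045,soy_bottle=0,spatula=0,price_card=0,spice_jar=0)
for n in Z:
  for c in("top","side"):
    for r in env.mark_of(ims[c],n)[:5]:
        print(n,c,round(r["confidence"],2),np.round(r["point"],1),np.round(atz(ims[c],r["point"],Z[n]),3))
E
```

```text
pics
t 0.0 tcp [ 0.1687 -0.6272  0.2522] xax [ 0.26  -0.966 -0.002] zax [ 0.966  0.26  -0.   ] F [-0.4 -0.2  0.6] w 0.0853 j [ 1.32  0.32 -0.07  1.45  0.02  1.37 -0.06]
top [ 0.272 -0.01   1.316] [ 0.195  0.021 -0.981] [450.8   0.  253.3]
side [-0.228  0.734  0.702] [ 0.618 -0.616 -0.488] [446.5   0.  248.9]
wrist [ 0.243 -0.608  0.372] [-0.286 -0.076 -0.955] [271.4   0.  258.4]
green_1_center top 0.85 [376.7 158.3] [ 0.591 -0.345  0.023]
green_1_center side 0.57 [308.1 172.2] [ 0.581 -0.353  0.023]
yellow_base_center top 0.69 [250.7 151.9] [0.614 0.024 0.031]
yellow_base_center side 0.67 [213.1 207.5] [0.624 0.031 0.031]
green_base_center top 0.55 [285.5 155.2] [ 0.603 -0.078  0.031]
green_base_center top 0.22 [139.  192.3] [0.498 0.35  0.031]
green_base_center side 0.8 [242.9 193.2] [ 0.623 -0.088  0.031]
cover_handle top 0.6 [139.4 192.5] [0.498 0.351 0.026]
cover_handle side 0.61 [144.8 279. ] [0.503 0.343 0.025]
cover_place top 0.88 [265.  145.8] [ 0.606 -0.017  0.123]
cover_place side 0.65 [227.2 175.8] [ 0.609 -0.013  0.123]
lock_left_slot top 0.71 [204.7 142.1] [0.618 0.147 0
[... 639 characters left out ...]
.  193.8] [ 0.604 -0.066  0.045]
key_stand_mouth side 0.67 [346.7 184.6] [ 0.417 -0.335  0.045]
soy_bottle top 0.61 [169.8 111.4] [0.755 0.274 0.   ]
soy_bottle top 0.34 [298.6 244.7] [ 0.343 -0.111  0.   ]
soy_bottle top 0.3 [166.5 246.8] [0.342 0.272 0.   ]
soy_bottle side 0.78 [117.4 235.1] [0.738 0.279 0.   ]
soy_bottle side 0.17 [213.1 304.4] [0.352 0.269 0.   ]
spatula top 0.97 [300.7 245.3] [ 0.342 -0.117  0.   ]
spatula side 0.77 [319.7 234. ] [ 0.351 -0.117  0.   ]
price_card top 0.59 [168.8 248.3] [0.337 0.265 0.   ]
price_card side 0.98 [212.8 304. ] [0.353 0.268 0.   ]
spice_jar top 0.82 [352.3 251.6] [ 0.322 -0.264  0.   ]
spice_jar side 0.78 [356.  217.8] [ 0.326 -0.257  0.   ]
```

View pics/top0.png

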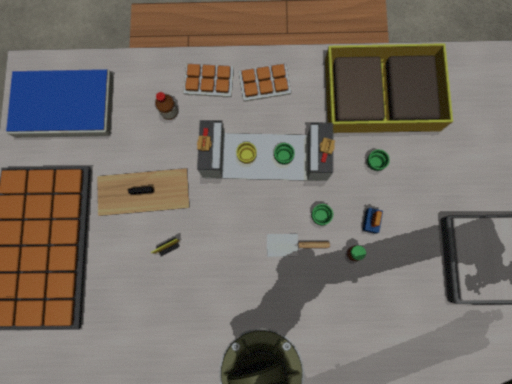

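View pics/side0.png

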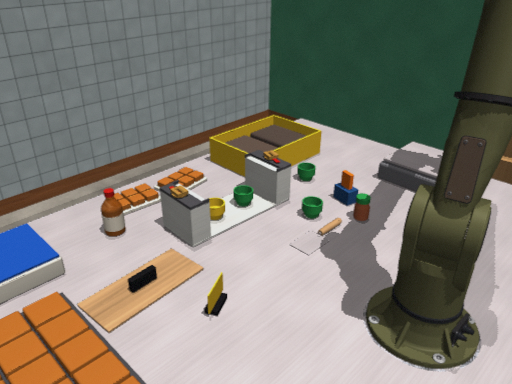

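>>> drive_tool(
  rows=[
    [[-1,0.9,0.6,0,0,0,-0.3],[-1,0.9,0.6,0,0,0,-0.6],[-1,0.9,0.6,0,0,0,-0.6],[-1,0.9,0.6,0,0,0,-0.6]],
  ],
)

```text
clock: 2.05
tcp_pos: [0.3533, -0.5043, 0.2537]
tool_rot: [0.488, -0.511, 0.511, -0.489]
ft_force: [-0.3, -0.9, 0.4]
gripper_width: 0.0853
```

>>> drive_tool(
  rows=[
    [[-1,1,0.8,0,0,0,0],[-1,1,0.8,0,0,0,0],[-1,1,0.8,0,0,0,0],[-1,1,0.8,0,0,0,0],[-1,1,0.8,0,0,0,0],[-1,1,0.8,0,0,0,0]],
  ],
)

```text
clock: 2.8
tcp_pos: [0.549, -0.3474, 0.2531]
tool_rot: [-0.488, 0.512, -0.512, 0.487]
ft_force: [-0.4, -0.7, -0.3]
gripper_width: 0.0853
```

```bash
python3 - <<'E'
from h import *
st()
im=env.get_image("wrist"); t=env.get_image("top"); s=env.get_image("side")
cv2.imwrite("pics/w1.png",im["pixels"]); print(np.round(im["position"],3))
Z=dict(green_1_center=.023,green_base_center=.031,lock_right_slot=.1295,key_handle=.07,key_stand_mouth=.045)
for n in Z:
  for c,i in(("wrist",im),("top",t),("side",s)):
   for r in env.mark_of(i,n)[:3]:
    print(n,c,round(r["confidence"],2),np.round(r["point"],1),np.round(atz(i,r["point"],Z[n]),4))
# rim fit by mask
for c,i in(("wrist",im),("top",t)):
 for r in env.cut_out(i,"green_1_center")[:4]:
  ys,xs=np.nonzero(r["mask"]); b=r["bbox"]
  print("mask",c,round(r["confidence"],2),np.round(b,1),len(xs),np.round(atz(i,((b[0]+b[2])/2,(b[1]+b[3])/2),.046),4))
E
```

```text
t 2.8 tcp [ 0.549  -0.3474  0.2531] xax [-0.05  -0.999  0.   ] zax [ 0.999 -0.05  -0.001] F [-0.4 -0.7 -0.3] w 0.0853 j [ 0.74  0.33 -0.28  1.44  0.09  1.38 -1.16]
[ 0.626 -0.352  0.373]
green_1_center wrist 0.79 [254.  144.9] [ 0.5866 -0.3444  0.023 ]
green_1_center top 0.81 [378.6 155.6] [ 0.5991 -0.3513  0.023 ]
green_1_center side 0.78 [304.3 174.5] [ 0.5789 -0.3303  0.023 ]
green_base_center wrist 0.65 [ 38.8 142.7] [ 0.6037 -0.078   0.031 ]
green_base_center top 0.73 [287.8 155.5] [ 0.6016 -0.0845  0.031 ]
green_base_center top 0.42 [169.4 113.1] [0.7387 0.268  0.031 ]
green_base_center side 0.92 [243.1 194.8] [ 0.6153 -0.0814  0.031 ]
green_base_center side 0.32 [119.1 231. ] [0.7091 0.2859 0.031 ]
lock_right_slot wrist 0.83 [ 80.5 148.5] [ 0.6031 -0.1923  0.1295]
lock_right_slot top 0.63 [325.6 144.2] [ 0.6064 -0.1821  0.1295]
lock_right_slot side 0.68 [176.  190.1] [0.6341 0.1459 0.1295]
lock_right_slot side 0.54 [268.3 155.1] [ 0.6122 -0.1871  0.1295]
lock_right_slot side 0.3 [313.8 208.9] [ 0.3196 -0.0356  0.1295]
key_handle top 0.53 [378.  222.5] [ 0.3978 -0.3252  0.07  ]
key_handle top 0.51 [378.6 158.1] [ 0.58   -0.3384  0.07  ]
key_handle side 0.46 [345.7 177.9] [ 0.4194 -0.3283  0.07  ]
key_stand_mouth wrist 0.57 [247.  275.6] [ 0.4103 -0.3252  0.045 ]
key_stand_mouth top 0.82 [372.7 222.5] [ 0.4005 -0.3167  0.045 ]
mask wrist 0.57 [230.3 118.4 283.6 172.5] 2039 [ 0.5884 -0.3483  0.046 ]
mask wrist 0.52 [ 49.1 118.9 103.3 194.8] 2547 [ 0.5858 -0.1301  0.046 ]
mask top 0.63 [367.4 145.4 391.1 172.1] 321 [ 0.5839 -0.3465  0.046 ]
```

View pics/w1.png

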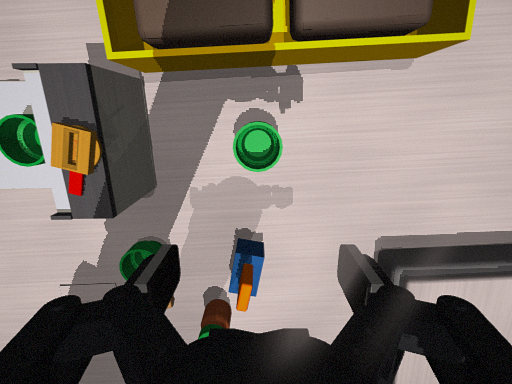

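```bash
cat >> h.py <<'E'
def blobs(im,name,z,amin=60):
    h=cv2.cvtColor(im["pixels"],cv2.COLOR_BGR2HSV); lo,hi={"green":((60,90,40),(85,255,255)),"yellow":((22,140,90),(33,255,255)),"orange":((5,170,120),(18,255,255)),"red":((0,200,100),(3,255,255)),"blue":((105,120,30),(125,255,255))}[name]
    m=cv2.inRange(h,lo,hi); out=[]
    for c in cv2.findContours(m,cv2.RETR_EXTERNAL,cv2.CHAIN_APPROX_NONE)[0]:
        if cv2.contourArea(c)<amin: continue
        hull=cv2.convexHull(c)[:,0,:].astype(float)
        P=np.array([atz(im,p,z)[:2] for p in hull]).astype(np.float32); ce,r=cv2.minEnclosingCircle(P); rect=cv2.minAreaRect(P)
        print(name,"px",np.round(c[:,0].mean(0)),"area",cv2.contourArea(c),"circle",np.round(ce,4),round(r,4),"rect",np.round(rect[0],4),np.round(rect[1],4),round(rect[2],1))
E
python3 - <<'E'
from h import *
im=env.get_image("wrist"); t=env.get_image("top")
print("wrist");blobs(im,"green",.046);print("base");blobs(im,"green",.054)
blobs(im,"orange",.095);blobs(im,"blue",.045)
print("top");blobs(t,"green",.046);blobs(t,"green",.054);blobs(t,"yellow",.054)
E
```

```text
wrist
green px [208. 330.] area 105.5 circle [ 0.3153 -0.2629] 0.021 rect [ 0.3199 -0.2596] [0.0169 0.0416] 36.5
green px [138. 256.] area 741.0 circle [ 0.4404 -0.1835] 0.0389 rect [ 0.4481 -0.1771] [0.0279 0.0771] 40.0
green px [257. 146.] area 1888.0 circle [ 0.5869 -0.3483] 0.03 rect [ 0.5869 -0.3481] [0.0581 0.0582] 41.2
green px [ 17. 140.] area 1659.5 circle [ 0.6099 -0.0716] 0.0336 rect [ 0.6084 -0.0662] [0.0493 0.0606] 87.9
base
green px [208. 330.] area 105.5 circle [ 0.3229 -0.2651] 0.0205 rect [ 0.3274 -0.2618] [0.0165 0.0406] 36.5
green px [138. 256.] area 741.0 circle [ 0.445  -0.1876] 0.0379 rect [ 0.4524 -0.1814] [0.0272 0.0752] 40.0
green px [257. 146.] area 1888.0 circle [ 0.5879 -0.3484] 0.0293 rect [ 0.5879 -0.3482] [0.0567 0.0567] 41.2
green px [ 17. 140.] area 1659.5 circle [ 0.6103 -0.0785] 0.0328 rect [ 0.6088 -0.0732] [0.0481 0.0591] 87.9
orange px [244. 297.] area 254.5 circle [ 0.4135 -0.3238] 0.0198 rect [ 0.4136 -0.3232] [0.0129 0.0391] 74.8
blue px [246. 268.] area 998.5 circle [ 0.4228 -0.325 ] 0.0461 rect [ 0.4225 -0.3254] [0.0394 0.085 ] 76.8
top
gree
[... 374 characters left out ...]
3] 0.0309 rect [ 0.6056 -0.0713] [0.0561 0.0571] 44.7
green px [358. 252.] area 136.5 circle [ 0.3181 -0.2684] 0.0192 rect [ 0.3175 -0.268 ] [0.0361 0.0354] 89.4
green px [321. 214.] area 290.5 circle [ 0.4243 -0.1737] 0.0294 rect [ 0.4238 -0.1733] [0.0535 0.0535] 89.3
green px [378. 160.] area 265.5 circle [ 0.5784 -0.3406] 0.0319 rect [ 0.5795 -0.3407] [0.0569 0.0562] 86.6
green px [284. 153.] area 291.0 circle [ 0.6034 -0.0709] 0.0307 rect [ 0.6035 -0.071 ] [0.0558 0.0567] 44.7
yellow px [246. 152.] area 246.5 circle [0.6066 0.0373] 0.0291 rect [0.6066 0.0373] [0.0464 0.0568] 89.4
yellow px [376.  81.] area 1426.5 circle [ 0.8031 -0.3861] 0.2134 rect [ 0.8002 -0.3856] [0.3479 0.2669] 90.0
```

>>> drive_tool(
  rows=[
    [[-1,0.19,-0.005,-0.25,0,0,0],[-1,0.19,-0.005,-0.5,0,0,0],[-1,0.19,-0.005,-0.7,0,0,0],[-1,0.19,-0.005,-0.7,0,0,0]],
  ],
  newtons=30,
)

```text
clock: 4.4
tcp_pos: [0.5844, -0.3474, 0.1092]
tool_rot: [-0.488, 0.515, -0.51, 0.486]
ft_force: [0.4, 0.5, 0.6]
gripper_width: 0.0859
```

>>> drive_tool(
  rows=[
    [[-1,0,0,-0.2,0,0,0],[-1,0,0,-0.4,0,0,0],[-1,0,0,-0.4,0,0,0],[1,0,0,-0.4,0,0,0],[1,0,0,-0.4,0,0,0],[1,0,0,-0.4,0,0,0],[1,0,0,-0.4,0,0,0],[1,0,0,-0.4,0,0,0]],
  ],
)

```text
clock: 5.4
tcp_pos: [0.589, -0.3499, 0.0371]
tool_rot: [0.486, -0.511, 0.515, -0.488]
ft_force: [0.2, 1.0, 7.0]
gripper_width: 0.0601
```

>>> drive_tool(
  rows=[
    [[1,0,0,0.2,0,0,0],[1,0,0,0.5,0,0,0],[1,0,0,0.8,0,0,0],[1,0,0.1,1,0,0,0],[1,0.06,0.4,1,0,0,0],[1,0.06,0.7,1,0,0,0],[1,0.06,1,1,0,0,0],[1,0.06,1,1,0,0,0]],
  ],
)

```text
clock: 6.4
tcp_pos: [0.5999, -0.1406, 0.2354]
tool_rot: [0.489, -0.51, 0.51, -0.491]
ft_force: [-0.5, -0.7, -1.0]
gripper_width: 0.0596
```

```bash
python3 - <<'E'
from h import *
st()
im=env.get_image("wrist"); print(np.round(im["position"],3))
cv2.imwrite("pics/w2.png",im["pixels"])
print("wrist");blobs(im,"green",.054,40);blobs(im,"yellow",.054)
Z=dict(yellow_base_center=.031,green_base_center=.031,lock_right_slot=.1295,lock_left_slot=.1295,cover_place=.123)
for n in Z:
   for r in env.mark_of(im,n)[:2]:
    print(n,round(r["confidence"],2),np.round(r["point"],1),np.round(atz(im,r["point"],Z[n]),4))
E
```

```text
t 6.4 tcp [ 0.5999 -0.1406  0.2354] xax [-0.04  -0.999 -0.002] zax [ 0.999 -0.04   0.003] F [-0.5 -0.7 -1. ] w 0.0596 j [ 0.51  0.28 -0.39  1.56  0.11  1.32 -1.5 ]
[ 0.676 -0.144  0.355]
wrist
green px [366. 369.] area 122.5 circle [ 0.318 -0.286] 0.0217 rect [ 0.3177 -0.2856] [0.0423 0.0139] 39.5
green px [263. 272.] area 11764.0 circle [ 0.4777 -0.1351] 0.0914 rect [ 0.479  -0.1329] [0.1785 0.1593] 8.8
green px [203. 176.] area 2139.0 circle [ 0.6106 -0.0778] 0.0319 rect [ 0.6095 -0.0782] [0.0587 0.0623] 23.4
yellow px [326. 204.] area 189.0 circle [ 0.5717 -0.2199] 0.0257 rect [ 0.572  -0.2188] [0.0105 0.0511] 76.0
yellow px [307. 192.] area 387.0 circle [ 0.581  -0.2007] 0.0254 rect [ 0.586  -0.1946] [0.0271 0.05  ] 52.2
yellow px [113. 174.] area 2259.0 circle [0.6161 0.0282] 0.0351 rect [0.6143 0.0281] [0.0587 0.068 ] 12.4
yellow px [394.  77.] area 3939.0 circle [ 0.7221 -0.3105] 0.1058 rect [ 0.7246 -0.3124] [0.1945 0.0956] 87.6
yellow_base_center 0.61 [115.2 176. ] [0.6103 0.034  0.031 ]
green_base_center 0.86 [206.1 176.7] [ 0.605 -0.077  0.031]
lock_right_slot 0.94 [313.3 195.1] [ 0.6065 -0.1889  0.1295]
cover_place 0.72 [125.1 196.4] [ 0.6101 -0.0218  0.123 ]
cover_place 0.52 [207.3 176. ] [ 0.6257 -0.0972  0.123 ]
```

View pics/w2.png

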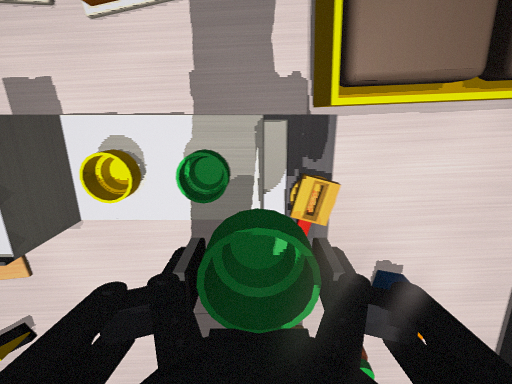

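>>> drive_tool(
  rows=[
    [[1,0.055,0.2,0,0,0,0],[1,0.055,0.36,0,0,0,0],[1,0.055,0.36,-0.1,0,0,0],[1,0.055,0.36,-0.2,0,0,0],[1,0.055,0.36,-0.4,0,0,0],[1,0.055,0.36,-0.5,0,0,0],[1,0.055,0.36,-0.5,0,0,0],[1,0.055,0.36,-0.5,0,0,0]],
  ],
)

```text
clock: 7.7
tcp_pos: [0.6107, -0.0772, 0.1345]
tool_rot: [0.486, -0.512, 0.513, -0.487]
ft_force: [0.1, 0.3, -0.1]
gripper_width: 0.0599
```

```bash
python3 - <<'E'
from h import *
st()
im=env.get_image("wrist"); s=env.get_image("side")
a=cv2.resize(im["pixels"][100:300,100:400],(600,400)); b=cv2.resize(s["pixels"][130:250,150:330],(600,400))
cv2.imwrite("pics/w3.png",cv2.resize(np.hstack([a,b]),(800,267)))
E
```

```text
t 7.7 tcp [ 0.6107 -0.0772  0.1345] xax [-0.052 -0.999  0.   ] zax [ 0.999 -0.052  0.002] F [ 0.1  0.3 -0.1] w 0.0599 j [ 0.42  0.36 -0.41  1.67  0.15  1.14 -1.65]
```

View pics/w3.png

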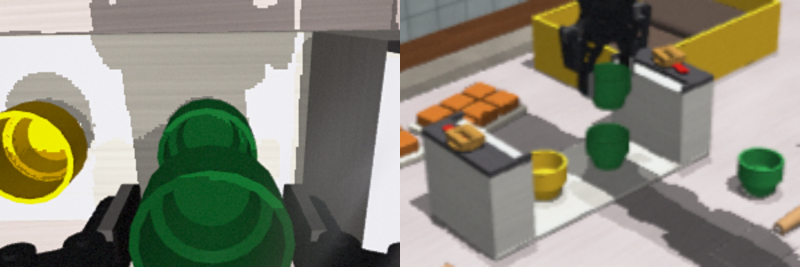

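```bash
python3 - <<'E'
from h import *
s=env.get_image("side")
m=cv2.inRange(cv2.cvtColor(s["pixels"],cv2.COLOR_BGR2HSV),(60,90,40),(85,255,255))
n,l,stt,c=cv2.connectedComponentsWithStats(m)
for i in range(1,n):
    if stt[i][4]>40: print(stt[i],np.round(c[i],1), "midcol",stt[i][0]+stt[i][2]/2-.5)
for P in [(.610,-.077,.054),(.6107,-.0772,.14)]: print(proj(s,P))
E
```

```text
[272   0  17   9  81] [277.5   2.5] midcol 280.0
[  269     0   148   148 15340] [351.8  75.9] midcol 342.5
[ 476    0   36   90 2384] [492.5  33.8] midcol 493.5
[237 158  17  21 296] [244.7 167.8] midcol 245.0
[234 185  19  21 325] [243.  194.9] midcol 243.0
[356 194  14  10 124] [362.6 198.4] midcol 362.5
[302 197  21  21 351] [311.8 206.4] midcol 312.0
[243.22228804 189.25976348]
[242.90910911 163.18788399]
```

>>> drive_tool(
  rows=[
    [[1,0,0,-0.1,0,0,0],[1,0,0,-0.2,0,0,0],[1,0,0,-0.25,0,0,0],[1,0,0,-0.29,0,0,0],[1,0,0,-0.31,0,0,0],[1,0,0,-0.31,0,0,0]],
  ],
)

```text
clock: 8.6
tcp_pos: [0.6102, -0.0767, 0.0716]
tool_rot: [0.487, -0.512, 0.513, -0.487]
ft_force: [0.4, 0.3, -0.4]
gripper_width: 0.06
```

>>> drive_tool(
  rows=[
    [[1,0,0,-0.01,0,0,0],[1,0,0,-0.02,0,0,0],[1,0,0,-0.03,0,0,0],[1,0,0,-0.03,0,0,0]],
  ],
)

```text
clock: 9.1
tcp_pos: [0.6104, -0.0767, 0.0709]
tool_rot: [0.487, -0.512, 0.513, -0.487]
ft_force: [-13.5, 0.7, 29.5]
gripper_width: 0.06
```

>>> drive_tool(
  rows=[
    [[-1,0,0,0.02,0,0,0],[-1,0,0,0.02,0,0,0],[-1,0,0,0.02,0,0,0],[-1,0,0,0.2,0,0,0],[-1,0,0,0.5,0,0,0],[-1,0,0,0.8,0,0,0],[-1,-0.2,-0.1,0.9,0,0,0],[-1,-0.5,-0.3,0.9,0,0,0],[-1,-0.8,-0.5,0.9,0,0,0],[-1,-0.8,-0.5,0.9,0,0,0],[-1,-0.8,-0.5,0.9,0,0,0]],
  ],
)

```text
clock: 10.48
tcp_pos: [0.449, -0.178, 0.2457]
tool_rot: [0.486, -0.513, 0.514, -0.486]
ft_force: [0.4, -0.2, -0.3]
gripper_width: 0.0854
```

```bash
python3 - <<'E'
from h import *
st()
im=env.get_image("wrist"); print(np.round(im["position"],3))
cv2.imwrite("pics/w4.png",im["pixels"])
blobs(im,"green",.046,40);blobs(im,"green",.080,300)
t=env.get_image("top");blobs(t,"green",.046);blobs(t,"yellow",.046,60)
E
```

```text
t 10.47 tcp [ 0.449  -0.178   0.2457] xax [-0.055 -0.999  0.001] zax [ 0.999 -0.055  0.001] F [ 0.4 -0.2 -0.3] w 0.0854 j [ 0.66 -0.02 -0.33  1.85 -0.01  1.31 -1.3 ]
[ 0.526 -0.182  0.366]
green px [332. 279.] area 343.5 circle [ 0.3047 -0.276 ] 0.0208 rect [ 0.3032 -0.2687] [0.0412 0.0255] 11.9
green px [259. 190.] area 1765.0 circle [ 0.4324 -0.1786] 0.0318 rect [ 0.4312 -0.1795] [0.0596 0.0602] 42.0
green px [142.  32.] area 3495.5 circle [ 0.6096 -0.0657] 0.0399 rect [ 0.611  -0.0637] [0.0657 0.0641] 81.4
green px [332. 279.] area 343.5 circle [ 0.3282 -0.266 ] 0.0186 rect [ 0.3269 -0.2595] [0.0368 0.0228] 11.9
green px [259. 190.] area 1765.0 circle [ 0.4423 -0.179 ] 0.0285 rect [ 0.4412 -0.1798] [0.0532 0.0538] 42.0
green px [142.  32.] area 3495.5 circle [ 0.6006 -0.0782] 0.0356 rect [ 0.6019 -0.0764] [0.0587 0.0572] 81.4
green px [318. 213.] area 150.5 circle [ 0.4277 -0.1716] 0.029 rect [ 0.4304 -0.1622] [0.0299 0.0576] 73.9
green px [284. 152.] area 341.0 circle [ 0.6087 -0.0747] 0.0345 rect [ 0.6085 -0.0744] [0.0552 0.066 ] 88.9
yellow px [246. 152.] area 247.0 circle [0.6087 0.0376] 0.0293 rect [0.6087 0.0376] [0.0467 0.0572] 89.4
yellow px [388.  94.] area 9538.0 circle [ 0.8063 -0.3885] 0.2149 rect [ 0.8026 -0.388 ] [0.3501 0.2704] 90.0
```

View pics/w4.png

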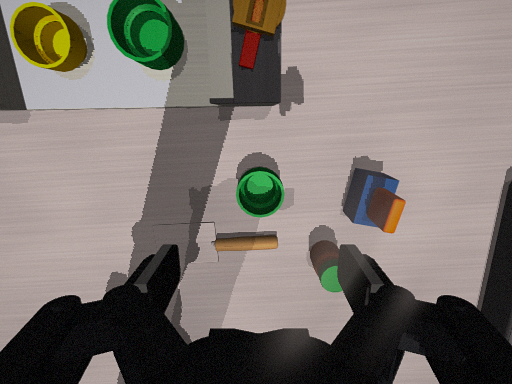

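>>> drive_tool(
  rows=[
    [[-1,-0.09,-0.005,-0.25,0,0,0],[-1,-0.09,-0.005,-0.5,0,0,0],[-1,-0.09,-0.005,-0.7,0,0,0],[-1,-0.09,-0.005,-0.7,0,0,0]],
  ],
)

```text
clock: 11.08
tcp_pos: [0.4306, -0.1754, 0.1025]
tool_rot: [-0.488, 0.514, -0.51, 0.487]
ft_force: [-0.8, -0.2, -0.7]
gripper_width: 0.0853
```

>>> drive_tool(
  rows=[
    [[-1,0,0,-0.2,0,0,0],[-1,0,0,-0.36,0,0,0],[-1,0,0,-0.36,0,0,0],[1,0,0,-0.36,0,0,0],[1,0,0,-0.36,0,0,0],[1,0,0,-0.36,0,0,0],[1,0,0,-0.36,0,0,0],[1,0,0,-0.36,0,0,0]],
  ],
)

```text
clock: 12.08
tcp_pos: [0.434, -0.1783, 0.0358]
tool_rot: [0.486, -0.511, 0.514, -0.488]
ft_force: [-0.1, 0.6, 6.7]
gripper_width: 0.0597
```

>>> drive_tool(
  rows=[
    [[1,0,0,0.2,0,0,0],[1,0,0,0.5,0,0,0],[1,0.1,0.05,0.8,0,0,0],[1,0.35,0.2,0.9,0,0,0],[1,0.6,0.35,0.9,0,0,0],[1,0.885,0.505,0.9,0,0,0],[1,0.885,0.505,0.9,0,0,0],[1,0.885,0.505,0.9,0,0,0],[1,0.885,0.505,0.7,0,0,0],[1,0.885,0.505,0.55,0,0,0],[1,0.885,0.505,0.55,0,0,0],[1,0.885,0.505,0.55,0,0,0]],
  ],
)

```text
clock: 13.58
tcp_pos: [0.6092, -0.0777, 0.1453]
tool_rot: [0.486, -0.512, 0.514, -0.487]
ft_force: [0.1, 0.8, -0.8]
gripper_width: 0.06
```

```bash
python3 - <<'E'
from h import *
st()
im=env.get_image("wrist"); s=env.get_image("side")
a=cv2.resize(im["pixels"][100:300,100:400],(600,400)); b=cv2.resize(s["pixels"][130:250,150:330],(600,400))
cv2.imwrite("pics/w5.png",cv2.resize(np.hstack([a,b]),(800,267)))
E
```

```text
t 13.57 tcp [ 0.6092 -0.0777  0.1453] xax [-0.053 -0.999  0.001] zax [ 0.999 -0.053  0.002] F [ 0.1  0.8 -0.8] w 0.06 j [ 0.45  0.35 -0.44  1.67  0.16  1.16 -1.66]
```

View pics/w5.png

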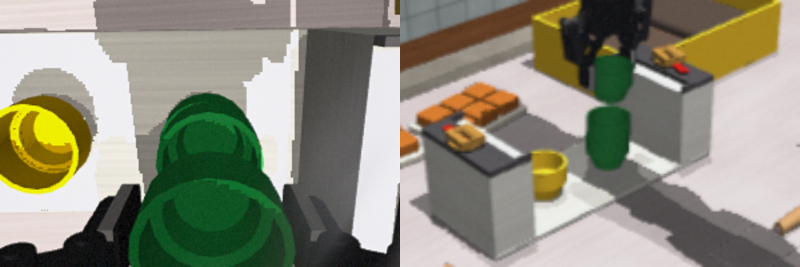

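>>> drive_tool(
  rows=[
    [[1,0.003,0.003,-0.1,0,0,0],[1,0.003,0.003,-0.18,0,0,0],[1,0.003,0.003,-0.22,0,0,0],[1,0.003,0.003,-0.24,0,0,0],[1,0.003,0.003,-0.255,0,0,0],[1,0.003,0.003,-0.26,0,0,0],[1,0.003,0.003,-0.26,0,0,0]],
  ],
)

```text
clock: 14.55
tcp_pos: [0.6087, -0.0759, 0.0957]
tool_rot: [-0.488, 0.513, -0.512, 0.486]
ft_force: [-13.7, 1.5, 26.7]
gripper_width: 0.0596
```

>>> drive_tool(
  rows=[
    [[-1,0,0,0.015,0,0,0],[-1,0,0,0.015,0,0,0],[-1,0,0,0.015,0,0,0],[-1,0,0,0.2,0,0,0],[-1,0,0,0.5,0,0,0],[-1,0,0,0.8,0,0,0],[-1,0,0.2,0.9,0,0,0.3],[-1,-0.1,0.5,0.9,0,0,0.6],[-1,-0.2,0.8,0.9,0,0,1],[-1,-0.2,0.8,0.9,0,0,1]],
  ],
)

```text
clock: 15.8
tcp_pos: [0.5674, 0.0911, 0.2717]
tool_rot: [-0.605, 0.366, -0.365, 0.606]
ft_force: [0.6, -1.1, 0.3]
gripper_width: 0.0854
```

>>> drive_tool(
  rows=[
    [[-1,-0.1,0.3,0,0,0,0.3],[-1,-0.2,0.6,0,0,0,0.6],[-1,-0.3,0.8,0,0,0,1],[-1,-0.3,0.8,0,0,0,1]],
  ],
)

```text
clock: 16.3
tcp_pos: [0.5072, 0.2481, 0.2713]
tool_rot: [-0.678, 0.198, -0.197, 0.679]
ft_force: [-0.0, 0.1, 0.2]
gripper_width: 0.0852
```

>>> drive_tool(
  rows=[
    [[-1,0,0.2,0,0,0,0.3],[-1,0,0.4,0,0,0,0.6],[-1,0,0.5,0,0,0,1],[-1,0,0.5,0,0,0,1],[-1,0,0.5,0,0,0,1]],
  ],
)

```text
clock: 16.92
tcp_pos: [0.5107, 0.3417, 0.2708]
tool_rot: [0.707, -0.02, 0.02, -0.706]
ft_force: [-0.1, -0.2, -0.1]
gripper_width: 0.0855
```

```bash
python3 - <<'E'
from h import *
st()
im=env.get_image("wrist"); print(np.round(im["position"],3))
cv2.imwrite("pics/w6.png",im["pixels"])
for n,z in(("cover_handle",.0255),):
   for r in env.mark_of(im,n)[:2]: print(n,round(r["confidence"],2),np.round(r["point"],1),np.round(atz(im,r["point"],z),4))
for r in env.cut_out(im,"cover_handle")[:2]:
   c=max(cv2.findContours(r["mask"].astype(np.uint8),0,1)[0],key=cv2.contourArea)[:,0].astype(float); P=np.array([atz(im,p,.008)[:2] for p in c],np.float32)
   print(round(r["confidence"],2),r["bbox"],cv2.minAreaRect(P))
E
```

```text
t 16.93 tcp [0.5107 0.3417 0.2708] xax [ 0.998 -0.057 -0.   ] zax [ 0.057  0.998 -0.002] F [-0.1 -0.2 -0.1] w 0.0855 j [ 0.05  0.35 -0.87  1.49  0.27  1.42 -0.89]
[0.516 0.417 0.39 ]
cover_handle 0.81 [258.3 167.1] [0.512  0.3452 0.0255]
0.69 [196.5, 56.6, 303.7, 253.1] ((0.5084176659584045, 0.34504199028015137), (0.12072485685348511, 0.26855042576789856), 4.291140556335449)
0.34 [286.1, 266.2, 408.6, 362.3] ((0.60164475440979, 0.09531193226575851), (0.15155129134655, 0.11401429772377014), 88.4462890625)
```

View pics/w6.png

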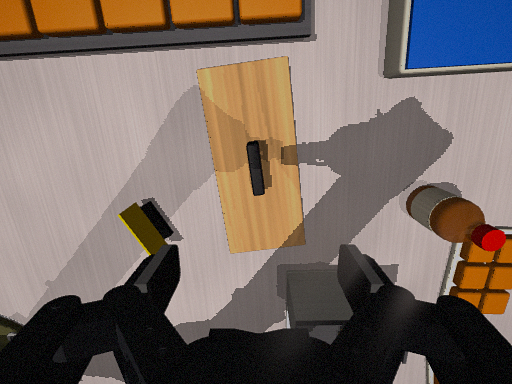

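>>> drive_tool(
  rows=[
    [[-1,-0.005,0.017,-0.2,0,0,0.25],[-1,-0.005,0.017,-0.5,0,0,0.25],[-1,-0.005,0.017,-0.8,0,0,0.25],[-1,-0.005,0.017,-0.9,0,0,0.25],[-1,-0.005,0.017,-0.9,0,0,0.25]],
  ],
  newtons=70,
)

```text
clock: 17.7
tcp_pos: [0.5085, 0.3467, 0.0912]
tool_rot: [0.707, 0.027, -0.028, -0.706]
ft_force: [-1.2, 0.8, 0.9]
gripper_width: 0.0854
```

>>> drive_tool(
  rows=[
    [[-1,0,0,-0.15,0,0,0],[-1,0,0,-0.27,0,0,0],[-1,0,0,-0.27,0,0,0],[1,0,0,-0.27,0,0,0],[1,0,0,-0.27,0,0,0],[1,0,0,-0.27,0,0,0],[1,0,0,-0.27,0,0,0],[1,0,0,-0.27,0,0,0],[1,0,0,-0.27,0,0,0],[1,0,0,-0.27,0,0,0]],
  ],
)

```text
clock: 18.95
tcp_pos: [0.5085, 0.3476, 0.038]
tool_rot: [-0.706, -0.028, 0.028, 0.707]
ft_force: [-1.2, -0.6, 6.1]
gripper_width: 0.0146
```

>>> drive_tool(
  rows=[
    [[1,0,0,0.1,0,0,0],[1,0,0,0.3,0,0,0],[1,0,0,0.55,0,0,0],[1,0,0,0.8,0,0,0],[1,0,0,1,0,0,0],[1,0.05,-0.1,1,0,0,0],[1,0.15,-0.3,1,0,0,0],[1,0.25,-0.5,1,0,0,-0.1],[1,0.35,-0.7,1,0,0,-0.22],[1,0.35,-0.85,1,0,0,-0.22],[1,0.35,-0.9,1,0,0,-0.22],[1,0.35,-0.9,1,0,0,-0.22]],
  ],
)

```text
clock: 20.45
tcp_pos: [0.5781, 0.1675, 0.2375]
tool_rot: [-0.707, 0.013, -0.013, 0.707]
ft_force: [-0.2, 0.3, -3.4]
gripper_width: 0.0149
```

>>> drive_tool(
  rows=[
    [[1,0.05,-0.15,0,0,0,0],[1,0.1,-0.35,0,0,0,0],[1,0.16,-0.6,0,0,0,0],[1,0.16,-0.8,0,0,0,0],[1,0.165,-0.935,0,0,0,0],[1,0.165,-0.935,0,0,0,0],[1,0.165,-0.935,0,0,0,0],[1,0.165,-0.935,0,0,0,0]],
  ],
)

```text
clock: 21.45
tcp_pos: [0.6114, -0.0168, 0.2376]
tool_rot: [-0.707, 0.011, -0.011, 0.707]
ft_force: [-0.1, -0.1, -4.1]
gripper_width: 0.0146
```

```bash
python3 - <<'E'
from h import *
st()
im=env.get_image("wrist"); s=env.get_image("side"); t=env.get_image("top")
a=cv2.resize(t["pixels"][80:220,160:370],(600,400)); b=cv2.resize(s["pixels"][120:260,140:350],(600,400))
cv2.imwrite("pics/w7.png",np.vstack([cv2.resize(np.hstack([a,b]),(800,267)),cv2.resize(im["pixels"],(444,333)).copy() if 0 else np.pad(cv2.resize(im["pixels"],(444,333)),((0,0),(0,356),(0,0)))]))
for n in("lock_left_slot","lock_right_slot"):
  for c,i in(("t",t),("s",s),("w",im)):
   for r in env.mark_of(i,n)[:2]: print(n,c,round(r["confidence"],2),np.round(r["point"],1),np.round(atz(i,r["point"],.1295),4))
E
```

```text
t 21.45 tcp [ 0.6114 -0.0168  0.2376] xax [ 0.999 -0.032  0.   ] zax [0.032 0.999 0.001] F [-0.1 -0.1 -4.1] w 0.0146 j [ 0.59  0.33 -0.75  1.55  0.23  1.35 -0.21]
lock_left_slot t 0.6 [204.2 144.4] [0.6112 0.1487 0.1295]
lock_left_slot s 0.71 [178.  191.5] [0.6243 0.1467 0.1295]
lock_right_slot t 0.57 [327.9 144.5] [ 0.6054 -0.1883  0.1295]
lock_right_slot t 0.45 [376.9 220.3] [ 0.3976 -0.3076  0.1295]
lock_right_slot s 0.63 [268.6 155.7] [ 0.6086 -0.1845  0.1295]
```

View pics/w7.png

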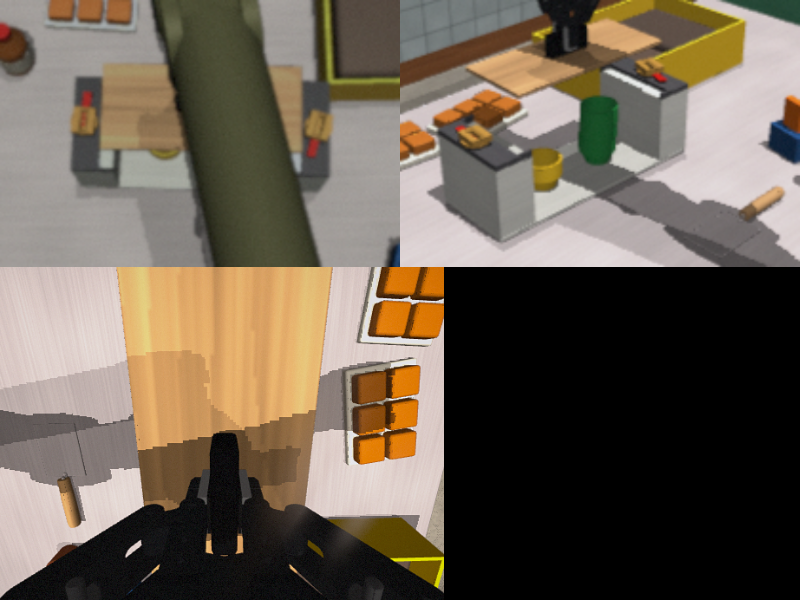

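>>> drive_tool(
  rows=[
    [[1,0,-0.014,-0.1,0,0,-0.02],[1,0,-0.014,-0.2,0,0,-0.02],[1,0,-0.014,-0.27,0,0,-0.02],[1,0,-0.014,-0.32,0,0,-0.02],[1,0,-0.014,-0.32,0,0,-0.02],[1,0,-0.014,-0.32,0,0,-0.02]],
  ],
)

```text
clock: 22.65
tcp_pos: [0.6119, -0.0223, 0.1739]
tool_rot: [-0.707, 0.016, -0.017, 0.707]
ft_force: [0.1, -0.1, -3.6]
gripper_width: 0.0147
```

```bash
python3 - <<'E'
from h import *
st()
s=env.get_image("side"); t=env.get_image("top"); im=env.get_image("wrist")
b=cv2.resize(s["pixels"][130:250,150:310],(800,600),interpolation=cv2.INTER_CUBIC)
cv2.imwrite("pics/w8.png",b); cv2.imwrite("pics/w8w.png",im["pixels"]);cv2.imwrite("pics/w8t.png",t["pixels"])
E
```

```text
t 22.65 tcp [ 0.6119 -0.0223  0.1739] xax [ 0.999 -0.046  0.001] zax [0.046 0.999 0.   ] F [ 0.1 -0.1 -3.6] w 0.0147 j [ 0.58  0.38 -0.73  1.63  0.26  1.23 -0.25]
```

View pics/w8.png

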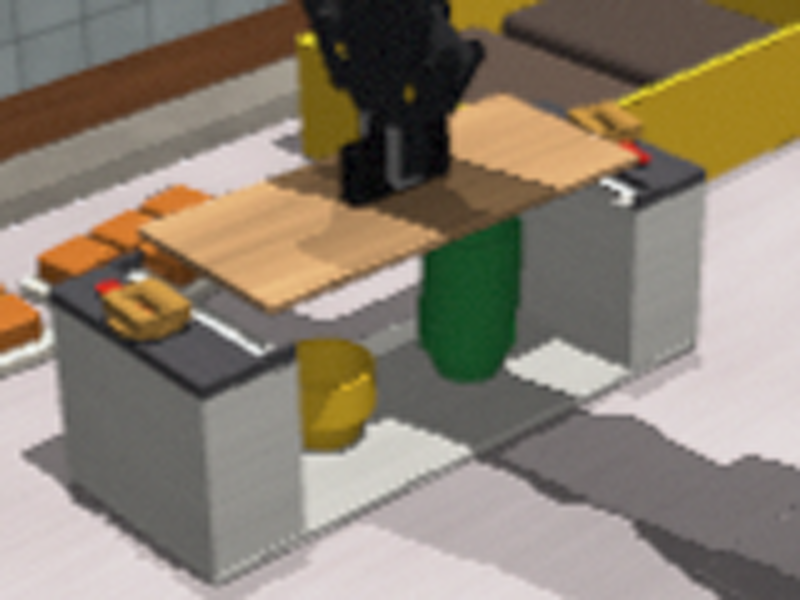

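```bash
python3 - <<'E'
from h import *
s=env.get_image("side")
def loc(c,yaw,u,v): a=np.deg2rad(yaw);return (c[0]+np.cos(a)*u-np.sin(a)*v, c[1]+np.sin(a)*u+np.cos(a)*v)
c=(.6119,-.0249)
for n,(u,v),obs in(("Bnl",(-.06,.135),(205,191.3)),("Bfl",(.06,.135),(178.6,177)),("Bnr",(-.06,-.135),(279,162))):
    print(n,np.round(proj(s,(*loc(c,-2.6,u,v),.136+.002)),1),obs)
c=(.6118,-.0222)
for n,(u,v),obs in(("Rnl",(-.07,.185),(191,209)),("Rnr",(-.07,-.185),(290.6,165.6))):
  for z in(.115,.123): print(n,z,np.round(proj(s,(*loc(c,-2.4,u,v),z)),1),obs)
E
```

```text
Bnl [204.2 193. ] (205, 191.3)
Bfl [177.5 177. ] (178.6, 177)
Bnr [278.  162.2] (279, 162)
Rnl 0.115 [190.5 209.5] (191, 209)
Rnl 0.123 [190.3 206.8] (191, 209)
Rnr 0.115 [291.2 165.6] (290.6, 165.6)
Rnr 0.123 [291.3 163.2] (290.6, 165.6)
```

>>> drive_tool(
  rows=[
    [[1,0.003,0.018,0,0,0,0.01],[1,0.003,0.018,0,0,0,0.01],[1,0.003,0.018,-0.03,0,0,0.01],[1,0.003,0.018,-0.06,0,0,0.01],[1,0.003,0.018,-0.08,0,0,0.01],[1,0.003,0.018,-0.1,0,0,0.01],[1,0.003,0.018,-0.11,0,0,0.01],[1,0.003,0.018,-0.11,0,0,0.01]],
  ],
)

```text
clock: 23.85
tcp_pos: [0.6121, -0.019, 0.153]
tool_rot: [0.707, -0.014, 0.015, -0.707]
ft_force: [-4.4, 0.4, 5.9]
gripper_width: 0.0149
```

>>> drive_tool(
  rows=[
    [[1,0,0,-0.005,0,0,0],[-1,0,0,0,0,0,0],[-1,0,0,0,0,0,0],[-1,0,0,0,0,0,0],[-1,0,0,0.1,0,0,0],[-1,0,0,0.3,0,0,0],[-1,0,0,0.5,0,0,0],[-1,-0.2,-0.2,0.7,0,0,0.3],[-1,-0.4,-0.5,0.8,0,0,0.6],[-1,-0.5,-0.7,0.8,0,0,1],[-1,-0.5,-0.7,0.8,0,0,1]],
  ],
)

```text
clock: 25.22
tcp_pos: [0.5106, -0.1633, 0.3134]
tool_rot: [0.688, 0.168, -0.167, -0.686]
ft_force: [0.1, 0.9, -0.3]
gripper_width: 0.0853
```

```bash
python3 - <<'E'
from h import *
st()
s=env.get_image("side")
b=cv2.resize(s["pixels"][130:250,150:310],(800,600),interpolation=cv2.INTER_CUBIC)
cv2.imwrite("pics/w9.png",b)
E
```

```text
t 25.23 tcp [ 0.5106 -0.1633  0.3134] xax [ 0.888  0.461 -0.   ] zax [-0.461  0.888 -0.004] F [ 0.1  0.9 -0.3] w 0.0853 j [ 0.95  0.1  -0.74  1.62  0.07  1.45  0.69]
```

View pics/w9.png

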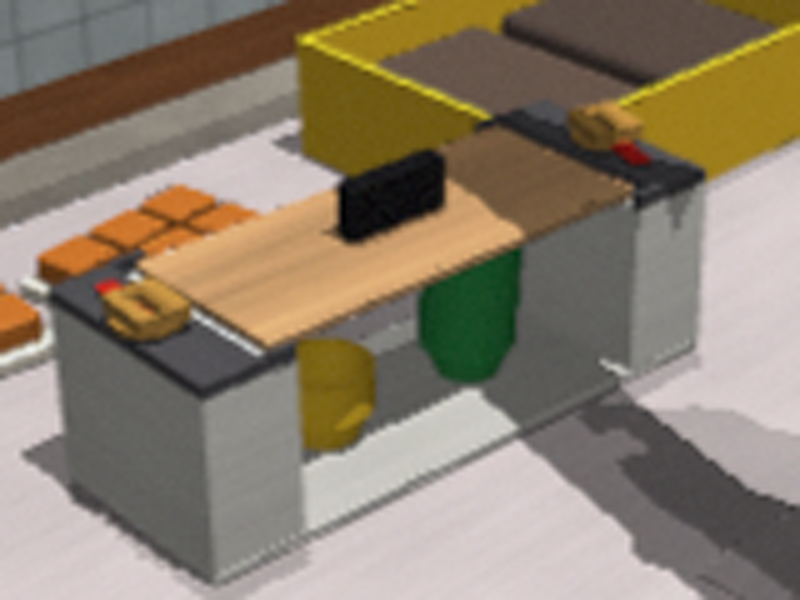

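>>> drive_tool(
  rows=[
    [[-1,-0.1,-0.2,-0.05,0,0,0.3],[-1,-0.2,-0.4,-0.1,0,0,0.6],[-1,-0.3,-0.6,-0.15,0,0,1],[-1,-0.3,-0.6,-0.15,0,0,1]],
  ],
)

```text
clock: 25.78
tcp_pos: [0.45, -0.2821, 0.2811]
tool_rot: [-0.62, -0.339, 0.34, 0.621]
ft_force: [-0.5, 0.0, -0.5]
gripper_width: 0.0852
```

>>> drive_tool(
  rows=[
    [[-1,-0.1,-0.1,0,0,0,0.3],[-1,-0.2,-0.2,-0.1,0,0,0.6],[-1,-0.2,-0.2,-0.1,0,0,0.6],[-1,-0.2,-0.2,-0.1,0,0,0.6],[-1,-0.2,-0.2,-0.1,0,0,0.6]],
  ],
)

```text
clock: 26.4
tcp_pos: [0.4137, -0.3176, 0.2623]
tool_rot: [0.559, 0.434, -0.434, -0.558]
ft_force: [-0.3, 0.7, 0.1]
gripper_width: 0.0852
```

```bash
python3 - <<'E'
from h import *
st()
im=env.get_image("wrist"); print(np.round(im["position"],3))
cv2.imwrite("pics/w10.png",im["pixels"])
blobs(im,"orange",.095);blobs(im,"blue",.045)
for n,z in(("key_handle",.07),("key_stand_mouth",.045)):
   for r in env.mark_of(im,n)[:2]: print(n,round(r["confidence"],2),np.round(r["point"],1),np.round(atz(im,r["point"],z),4))
E
```

```text
t 26.4 tcp [ 0.4137 -0.3176  0.2623] xax [ 0.246  0.969 -0.   ] zax [-0.969  0.246 -0.002] F [-0.3  0.7  0.1] w 0.0852 j [ 1.21  0.08 -0.63  1.74  0.05  1.34  1.89]
[ 0.342 -0.299  0.382]
orange px [254. 181.] area 369.0 circle [ 0.4102 -0.3227] 0.0197 rect [ 0.41   -0.3227] [0.0122 0.0381] 75.7
blue px [254. 170.] area 978.5 circle [ 0.4093 -0.3221] 0.0381 rect [ 0.4087 -0.3228] [0.0386 0.0671] 76.4
key_handle 0.71 [255.8 175.2] [ 0.4095 -0.3201  0.07  ]
key_stand_mouth 0.72 [256.8 173.2] [ 0.4127 -0.3199  0.045 ]
```

View pics/w10.png

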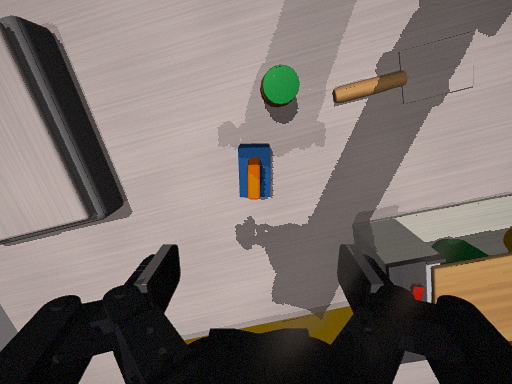

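>>> drive_tool(
  rows=[
    [[-1,-0.018,-0.026,-0.2,0,0,0],[-1,-0.018,-0.026,-0.45,0,0,0],[-1,-0.018,-0.026,-0.7,0,0,0],[-1,-0.018,-0.026,-0.85,0,0,0],[-1,-0.018,-0.026,-0.925,0,0,0],[-1,-0.018,-0.026,-0.925,0,0,0],[-1,-0.018,-0.026,-0.925,0,0,0]],
  ],
  newtons=80,
)

```text
clock: 27.42
tcp_pos: [0.4095, -0.3248, 0.0778]
tool_rot: [0.559, 0.434, -0.433, -0.558]
ft_force: [-0.8, -0.2, 0.6]
gripper_width: 0.0856
```

```bash
python3 - <<'E'
from h import *
st()
E
```

```text
t 27.43 tcp [ 0.4095 -0.3248  0.0778] xax [ 0.248  0.969 -0.001] zax [-0.969  0.248 -0.002] F [-0.8 -0.2  0.6] w 0.0856 j [ 1.17  0.27 -0.61  1.94  0.18  0.98  1.79]
```

>>> drive_tool(
  rows=[
    [[-1,0,0.01,0,0,0,0],[0.3,0,0.01,0,0,0,0],[1,0,0.01,0,0,0,0],[1,0,0.01,0,0,0,0],[1,0,0.01,0,0,0,0],[1,0,0.01,0,0,0,0],[1,0,0.01,0,0,0,0],[1,0,0.01,0,0,0,0]],
  ],
)

```text
clock: 28.42
tcp_pos: [0.4086, -0.3223, 0.0765]
tool_rot: [0.559, 0.434, -0.434, -0.558]
ft_force: [0.6, -0.7, 2.1]
gripper_width: 0.013
```

```bash
python3 - <<'E'
from h import *
st()
E
```

```text
t 28.43 tcp [ 0.4086 -0.3223  0.0765] xax [ 0.248  0.969 -0.   ] zax [-0.969  0.248 -0.   ] F [ 0.6 -0.7  2.1] w 0.013 j [ 1.17  0.27 -0.61  1.95  0.18  0.98  1.79]
```

>>> drive_tool(
  rows=[
    [[1,0,0,0.1,0,0,0],[1,0,0,0.25,0,0,0],[1,0,0,0.5,0,0,0],[1,0,0,0.75,0,0,0],[1,0.1,0.1,0.95,0,0,0.1],[1,0.3,0.3,0.95,0,0,0.2],[1,0.5,0.5,0.95,0,0,0.4],[1,0.66,0.66,0.95,0,0,0.4],[1,0.66,0.66,0.95,0,0,0.4],[1,0.66,0.66,0.95,0,0,0.4]],
  ],
)

```text
clock: 29.68
tcp_pos: [0.5399, -0.1906, 0.2657]
tool_rot: [-0.51, -0.489, 0.49, 0.51]
ft_force: [-0.4, -1.6, -0.5]
gripper_width: 0.0129
```

```bash
python3 - <<'E'
from h import *
st()
im=env.get_image("wrist"); print(np.round(im["position"],4), np.round(im["orientation"],4))
np.save("w11.npy",im,allow_pickle=True)
cv2.imwrite("pics/w11.png",cv2.resize(im["pixels"][60:310,100:400],(800,600*800*250//(300*600)//1 if 0 else 600)))
for n,z in(("lock_right_slot",.1295),("lock_left_slot",.1295),("key_tip",.2),("cover_handle",.1405)):
   for r in env.mark_of(im,n)[:2]: print(n,round(r["confidence"],2),np.round(r["point"],1),np.round(atz(im,r["point"],z),4))
blobs(im,"red",.13,20)
E
```

```text
t 29.68 tcp [ 0.5399 -0.1906  0.2657] xax [ 0.041  0.999 -0.   ] zax [-0.999  0.041  0.001] F [-0.4 -1.6 -0.5] w 0.0129 j [ 0.97  0.23 -0.78  1.61  0.16  1.38  1.7 ]
[ 0.4662 -0.1879  0.3855] [0.7136 0.6847 0.1024 0.1073]
key_tip 0.86 [258.3 228.7] [ 0.548  -0.1915  0.2   ]
cover_handle 0.82 [425.5 260.4] [ 0.6162 -0.0242  0.1405]
cover_handle 0.2 [317.8   4.9] [ 0.3878 -0.1387  0.1405]
red px [274. 220.] area 124.5 circle [ 0.5711 -0.1787] 0.0123 rect [ 0.5714 -0.1784] [0.011 0.023] 73.9
```

View pics/w11.png

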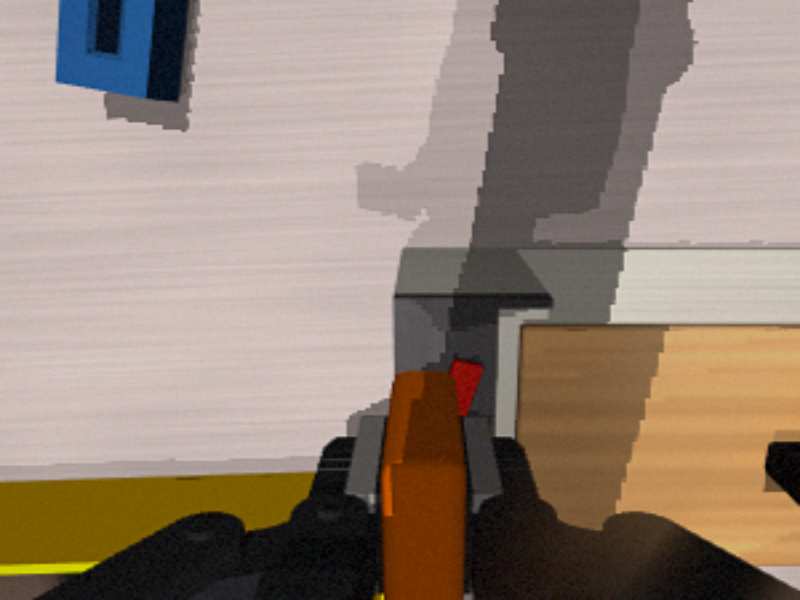

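>>> drive_tool(
  rows=[
    [[1,0.2,0,0,0,0,0],[1,0.4,0,0,0,0,0],[1,0.6,0,0,0,0,0],[1,0.65,0,0,0,0,0],[1,0.65,0,0,0,0,0],[1,0.65,0,0,0,0,0]],
  ],
)

```text
clock: 30.68
tcp_pos: [0.6695, -0.1906, 0.2667]
tool_rot: [0.51, 0.489, -0.49, -0.51]
ft_force: [-0.1, 0.1, 0.0]
gripper_width: 0.0132
```

```bash
cat >> h.py <<'E'
def rectify(im,c,z,half=.04,n=600):
    # metric overhead patch at height z: column ~ +y right, row ~ -x (row down = -x... up=+x)
    u=(np.arange(n)+.5)/n*2*half-half
    P=[(c[0]+sx*half,c[1]+sy*half,z) for sx,sy in((1,1),(1,-1),(-1,-1),(-1,1))]
    src=np.float32([proj(im,p) for p in P]); dst=np.float32([(0,0),(n,0),(n,n),(0,n)])
    return cv2.warpPerspective(im["pixels"],cv2.getPerspectiveTransform(src,dst),(n,n),flags=cv2.INTER_CUBIC)
E
python3 - <<'E'
from h import *
st()
im=env.get_image("wrist"); print(np.round(im["position"],4))
cv2.imwrite("pics/w12f.png",im["pixels"])
for n,z in(("lock_right_slot",.1295),):
   for r in env.mark_of(im,n)[:2]: print(n,round(r["confidence"],2),np.round(r["point"],1),np.round(atz(im,r["point"],z),4))
blobs(im,"red",.125,20)
cv2.imwrite("pics/w12.png",rectify(im,(.605,-.189),.1385))
E
```

```text
t 30.68 tcp [ 0.6695 -0.1906  0.2667] xax [ 0.042  0.999 -0.001] zax [-0.999  0.042  0.   ] F [-0.1  0.1  0. ] w 0.0132 j [ 0.74  0.52 -0.75  1.28  0.35  1.48  1.55]
[ 0.5957 -0.1879  0.3864]
lock_right_slot 0.64 [259.7 122.9] [ 0.6044 -0.1875  0.1295]
red px [269.  86.] area 320.0 circle [ 0.5731 -0.1781] 0.0135 rect [ 0.573  -0.1783] [0.0112 0.0252] 72.7
```

View pics/w12.png

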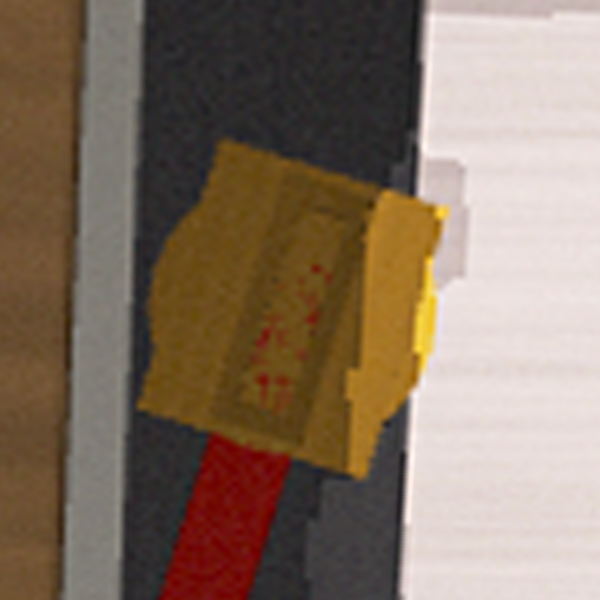

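>>> drive_tool(
  rows=[
    [[1,-0.15,0.012,0,0,0,-0.2],[1,-0.3,0.012,0,0,0,-0.485],[1,-0.33,0.012,-0.1,0,0,-0.485],[1,-0.33,0.012,-0.2,0,0,-0.485],[1,-0.33,0.012,-0.28,0,0,-0.485],[1,-0.33,0.012,-0.28,0,0,-0.485],[1,-0.33,0.012,-0.28,0,0,-0.485]],
  ],
)

```text
clock: 31.65
tcp_pos: [0.605, -0.1875, 0.2106]
tool_rot: [0.568, 0.422, -0.421, -0.568]
ft_force: [-0.4, 0.4, -1.2]
gripper_width: 0.013
```

```bash
python3 - <<'E'
from h import *
s=st(); x=R.from_quat(s["tool_rot"]).as_matrix()[:,0]; print("yaw",np.degrees(np.arctan2(x[1],x[0])),np.round(s["ft_torque"],2))
im=env.get_image("wrist"); sd=env.get_image("side")
a=cv2.resize(im["pixels"][120:270,180:340],(533,500)); b=cv2.resize(sd["pixels"][110:190,230:310],(267*2,500))
cv2.imwrite("pics/w13.png",cv2.resize(np.hstack([a,b]),(800,375)))
E
```

```text
t 31.65 tcp [ 0.605  -0.1875  0.2106] xax [0.29  0.957 0.001] zax [-0.957  0.29  -0.001] F [-0.4  0.4 -1.2] w 0.013 j [ 0.83  0.4  -0.73  1.53  0.27  1.31  1.34]
yaw 73.13372846723264 [ 0.01 -0.01  0.  ]
```

View pics/w13.png

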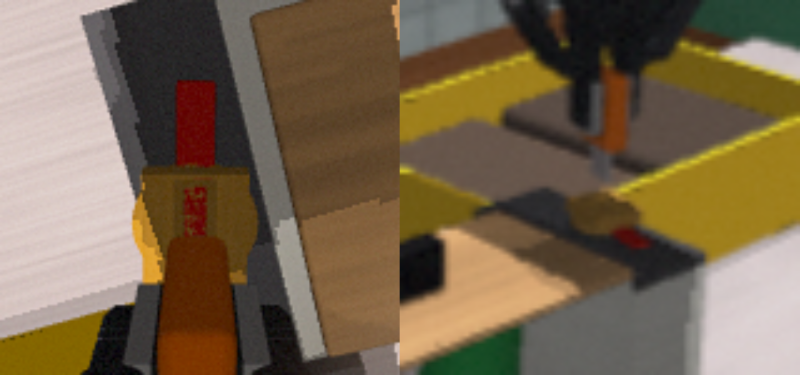

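>>> drive_tool(
  rows=[
    [[1,-0.006,-0.003,-0.02,0,0,0],[1,-0.006,-0.003,-0.05,0,0,0],[1,-0.006,-0.003,-0.07,0,0,0],[1,-0.006,-0.003,-0.09,0,0,0],[1,-0.006,-0.003,-0.105,0,0,0],[1,-0.006,-0.003,-0.115,0,0,0],[1,-0.006,-0.003,-0.115,0,0,0]],
  ],
)

```text
clock: 32.62
tcp_pos: [0.6032, -0.1883, 0.1872]
tool_rot: [-0.568, -0.421, 0.421, 0.568]
ft_force: [0.3, -0.7, -0.5]
gripper_width: 0.013
```

>>> drive_tool(
  rows=[
    [[1,0,0,0,0,0,-0.25],[1,0,0,0,0,0,-0.5],[1,0,0,0,0,0,-0.75],[1,0,0,0,0,0,-1],[1,0,0,0,0,0,-1],[1,0,0,0,0,0,-1]],
  ],
)

```text
clock: 33.38
tcp_pos: [0.6036, -0.1879, 0.1875]
tool_rot: [-0.657, -0.261, 0.26, 0.657]
ft_force: [2.2, 0.7, -1.5]
gripper_width: 0.0133
```

>>> drive_tool(
  rows=[
    [[1,0,0,0,0,0,-0.25],[1,0,0,0,0,0,-0.5],[1,0,0,0,0,0,-0.75],[1,0,0,0,0,0,-1],[1,0,0,0,0,0,-1],[1,0,0,0,0,0,-1]],
  ],
)

```text
clock: 34.12
tcp_pos: [0.6034, -0.1883, 0.1875]
tool_rot: [0.702, 0.082, -0.082, -0.702]
ft_force: [1.1, 0.5, -0.4]
gripper_width: 0.0131
```

```bash
cat >> h.py <<'E'
def yaw():
    s=st(); x=R.from_quat(s["tool_rot"]).as_matrix()[:,0]; print("yaw",np.degrees(np.arctan2(x[1],x[0])),"T",np.round(s["ft_torque"],2))
E
python3 - <<'E'
from h import *
yaw()
im=env.get_image("wrist"); blobs(im,"red",.125,20)
E
```

```text
t 34.12 tcp [ 0.6034 -0.1883  0.1875] xax [0.973 0.23  0.   ] zax [-0.23   0.973 -0.   ] F [ 1.1  0.5 -0.4] w 0.0131 j [ 0.7   0.37 -0.55  1.57  0.2   1.26  0.35]
yaw 13.267918342737259 T [ 0.14 -0.17  0.04]
red px [247. 178.] area 550.5 circle [ 0.59 -0.16] 0.014 rect [ 0.5897 -0.1601] [0.0116 0.0263] 26.2
```

>>> drive_tool(
  rows=[
    [[1,0,0,0,0,0,-0.25],[1,0,0,0,0,0,-0.5],[1,0,0,0,0,0,-0.75],[1,0,0,0,0,0,-1],[1,0,0,0,0,0,-1],[1,0,0,0,0,0,-1]],
  ],
)

```text
clock: 34.92
tcp_pos: [0.603, -0.1885, 0.1874]
tool_rot: [0.7, -0.103, 0.103, -0.699]
ft_force: [-1.1, 0.1, 0.3]
gripper_width: 0.0134
```

>>> drive_tool(
  rows=[
    [[1,0,0,0,0,0,-0.05],[1,0,0,0,0,0,-0.1],[1,0,0,0,0,0,-0.1]],
  ],
)

```text
clock: 35.3
tcp_pos: [0.6031, -0.1885, 0.1874]
tool_rot: [0.697, -0.122, 0.122, -0.696]
ft_force: [-0.6, 0.2, 1.1]
gripper_width: 0.0134
```

```bash
python3 - <<'E'
from h import *
yaw()
im=env.get_image("wrist"); blobs(im,"red",.125,20)
E
```

```text
t 35.3 tcp [ 0.6031 -0.1885  0.1874] xax [ 0.94 -0.34 -0.  ] zax [ 0.34  0.94 -0.  ] F [-0.6  0.2  1.1] w 0.0134 j [ 0.63  0.36 -0.46  1.57  0.17  1.25 -0.21]
yaw -19.887144801795337 T [-0.12  0.26  0.26]
red px [243. 180.] area 550.5 circle [ 0.6051 -0.1566] 0.0139 rect [ 0.6051 -0.1564] [0.0259 0.0117] 87.7
```

>>> drive_tool(
  rows=[
    [[1,0,0,0,0,0,0.2],[1,0,0,0,0,0,0.35],[1,0,0,0,0,0,0.35],[1,0,0,0.05,0,0,0.35],[1,0,0,0.12,0,0,0.35],[1,0,0,0.3,0,0,0.35],[1,0,0.1,0.39,0,0,0.35],[1,0.04,0.35,0.39,0,0,0.4],[1,0.08,0.6,0.39,0,0,0.5],[1,0.08,0.85,0.39,0,0,0.5],[1,0.08,0.95,0.39,0,0,0.5],[1,0.08,0.95,0.39,0,0,0.5]],
  ],
)

```text
clock: 36.85
tcp_pos: [0.619, 0.0044, 0.2658]
tool_rot: [-0.706, 0.029, -0.029, 0.707]
ft_force: [-0.4, -1.0, -0.8]
gripper_width: 0.013
```

>>> drive_tool(
  rows=[
    [[1,0,0.15,0,0,0,0],[1,0,0.3,0,0,0,0],[1,0,0.34,0,0,0,0],[1,0,0.34,0,0,0,0],[1,0,0.34,0,0,0,0]],
  ],
)

```text
clock: 37.48
tcp_pos: [0.6196, 0.0671, 0.2652]
tool_rot: [0.707, -0.031, 0.031, -0.706]
ft_force: [-0.5, 0.3, -0.8]
gripper_width: 0.0131
```

```bash
cat >> h.py <<'E'
def head(im,c,f,show=True):
    p=rectify(im,c,.1385,.05,600); cv2.imwrite(f,p)
    m=cv2.inRange(cv2.cvtColor(p,cv2.COLOR_BGR2HSV),(12,120,60),(30,255,255))
    cv2.circle
    k=max(cv2.findContours(cv2.morphologyEx(m,cv2.MORPH_CLOSE,np.ones((25,25))),0,1)[0],key=cv2.contourArea)
    (u,v),(a,b),g=cv2.minAreaRect(k); s=.1/600
    print("head",np.round((c[0]+.05-v*s,c[1]+.05-u*s),4),"size mm",round(a*s*1e3,1),round(b*s*1e3,1),"img angle",round(g,1))
    im2=p.copy(); cv2.drawContours(im2,[np.int32(cv2.boxPoints(((u,v),(a,b),g)))],0,(255,0,0),1); cv2.imwrite(f,im2)
E
python3 - <<'E'
from h import *
yaw()
im=env.get_image("wrist"); print(np.round(im["position"],4)); np.save("wl.npy",im,allow_pickle=True)
blobs(im,"red",.125,20)
for r in env.mark_of(im,"lock_left_slot")[:2]: print(round(r["confidence"],2),np.round(r["point"],1),np.round(atz(im,r["point"],.1295),4))
head(im,(.619,.145),"pics/w14.png")
E
```

```text
t 37.48 tcp [0.6196 0.0671 0.2652] xax [ 0.996 -0.088  0.   ] zax [ 0.088  0.996 -0.001] F [-0.5  0.3 -0.8] w 0.0131 j [ 0.35  0.32 -0.63  1.49  0.19  1.4  -0.38]
yaw -5.070946023228029 T [-0.02 -0.01 -0.01]
[0.6277 0.1418 0.3848]
red px [282. 107.] area 322.0 circle [0.6493 0.1443] 0.0137 rect [0.6494 0.1447] [0.0112 0.0253] 84.9
0.96 [246.  106.7] [0.617  0.1474 0.1295]
0.74 [257.7 267.8] [ 0.6127 -0.017   0.1295]
head [0.6191 0.1062] size mm 99.8 22.2 img angle 90.0
```

```bash
python3 - <<'E'
from h import *
im=np.load("wl.npy",allow_pickle=True).item()
c=(.617,.1465);h=.03;n=600
p=rectify(im,c,.1385,h,n); cv2.imwrite("pics/w15.png",p)
m=cv2.inRange(cv2.cvtColor(p,cv2.COLOR_BGR2HSV),(12,110,60),(30,255,255))
m=cv2.morphologyEx(m,cv2.MORPH_OPEN,np.ones((15,15)))
k=max(cv2.findContours(cv2.morphologyEx(m,cv2.MORPH_CLOSE,np.ones((61,61))),0,1)[0],key=cv2.contourArea)
print(cv2.boundingRect(k),cv2.contourArea(k)*(2*h/n)**2*1e6)
(u,v),(a,b),g=cv2.minAreaRect(k);s=2*h/n
print(np.round((c[0]+h-v*s,c[1]+h-u*s),4),a*s*1e3,b*s*1e3,g)
E
```

```text
(100, 92, 385, 413) 1314.8199999999997
[0.6173 0.1474] 38.45826416015625 38.804052734375 6.20344877243042
```

View pics/w15.png

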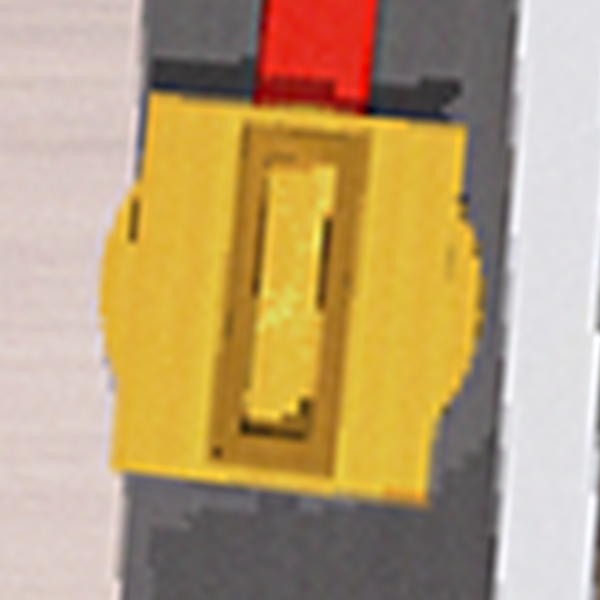

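>>> drive_tool(
  rows=[
    [[1,-0.015,0.15,0,0,0,0.3],[1,-0.015,0.3,0,0,0,0.6],[1,-0.015,0.402,0,0,0,1],[1,-0.015,0.402,0,0,0,1]],
  ],
)

```text
clock: 38.08
tcp_pos: [0.6159, 0.1514, 0.2654]
tool_rot: [-0.69, -0.154, 0.154, 0.69]
ft_force: [-0.2, 0.3, -0.2]
gripper_width: 0.0132
```

>>> drive_tool(
  rows=[
    [[1,0,0,0,0,0,0.3],[1,0,0,0,0,0,0.6],[1,0,0,0,0,0,1],[1,0,0,0,0,0,1]],
  ],
)

```text
clock: 38.58
tcp_pos: [0.6167, 0.1478, 0.2651]
tool_rot: [0.628, 0.325, -0.326, -0.628]
ft_force: [0.0, -1.2, -0.2]
gripper_width: 0.0131
```

>>> drive_tool(
  rows=[
    [[1,0,0,0,0,0,0.3],[1,0,0,0,0,0,0.6],[1,0,0,-0.1,0,0,0.977],[1,0,0,-0.2,0,0,0.977],[1,0,0,-0.28,0,0,0.977],[1,0,0,-0.28,0,0,0.977],[1,0,0,-0.28,0,0,0.977]],
  ],
)

```text
clock: 39.45
tcp_pos: [0.6165, 0.1503, 0.2099]
tool_rot: [0.524, 0.475, -0.474, -0.524]
ft_force: [0.1, 0.5, -0.2]
gripper_width: 0.0131
```

```bash
python3 - <<'E'
from h import *
yaw()
E
```

```text
t 39.45 tcp [0.6165 0.1503 0.2099] xax [0.099 0.995 0.   ] zax [-0.995  0.099 -0.001] F [ 0.1  0.5 -0.2] w 0.0131 j [ 0.4   0.45 -0.9   1.53  0.36  1.34  0.94]
yaw 84.34453868753134 T [0.02 0.01 0.01]
```

>>> drive_tool(
  rows=[
    [[1,0,-0.013,0,0,0,0],[1,0,-0.013,-0.02,0,0,0],[1,0,-0.013,-0.04,0,0,0],[1,0,-0.013,-0.04,0,0,0]],
  ],
)

```text
clock: 39.95
tcp_pos: [0.616, 0.1474, 0.2008]
tool_rot: [-0.524, -0.475, 0.475, 0.524]
ft_force: [-0.4, -0.2, -1.5]
gripper_width: 0.0132
```

>>> drive_tool(
  rows=[
    [[1,0.003,0,-0.02,0,0,0],[1,0.003,0,-0.04,0,0,0],[1,0.003,0,-0.055,0,0,0],[1,0.003,0,-0.065,0,0,0],[1,0.003,0,-0.068,0,0,0],[1,0.003,0,-0.068,0,0,0]],
  ],
)

```text
clock: 40.7
tcp_pos: [0.6169, 0.1475, 0.1878]
tool_rot: [-0.524, -0.475, 0.475, 0.524]
ft_force: [-0.2, -0.2, -0.5]
gripper_width: 0.0134
```

>>> drive_tool(
  rows=[
    [[1,0,0,0,0,0,-0.25],[1,0,0,0,0,0,-0.5],[1,0,0,0,0,0,-0.75],[1,0,0,0,0,0,-1],[1,0,0,0,0,0,-1],[1,0,0,0,0,0,-1]],
  ],
)

```text
clock: 41.45
tcp_pos: [0.617, 0.148, 0.1879]
tool_rot: [-0.628, -0.324, 0.324, 0.629]
ft_force: [0.8, 1.2, -2.1]
gripper_width: 0.013
```

>>> drive_tool(
  rows=[
    [[1,0,0,0,0,0,-0.25],[1,0,0,0,0,0,-0.5],[1,0,0,0,0,0,-0.75],[1,0,0,0,0,0,-1],[1,0,0,0,0,0,-1],[1,0,0,0,0,0,-1]],
  ],
)

```text
clock: 42.2
tcp_pos: [0.6169, 0.1475, 0.1879]
tool_rot: [0.691, 0.151, -0.15, -0.691]
ft_force: [0.1, -1.5, 0.7]
gripper_width: 0.0131
```

>>> drive_tool(
  rows=[
    [[1,0,0,0,0,0,-0.25],[1,0,0,0,0,0,-0.5],[1,0,0,0,0,0,-0.75],[1,0,0,0,0,0,-1],[1,0,0,0,0,0,-1],[1,0,0,0,0,0,-1]],
  ],
)

```text
clock: 42.95
tcp_pos: [0.6165, 0.1472, 0.1877]
tool_rot: [0.707, -0.034, 0.033, -0.706]
ft_force: [-1.4, -1.1, 0.6]
gripper_width: 0.013
```

```bash
python3 - <<'E'
from h import *
yaw()
im=env.get_image("wrist"); blobs(im,"red",.125,20)
E
```

```text
t 42.95 tcp [0.6165 0.1472 0.1877] xax [ 0.996 -0.094 -0.001] zax [ 0.094  0.996 -0.001] F [-1.4 -1.1  0.6] w 0.013 j [ 0.2   0.39 -0.61  1.56  0.23  1.27 -0.54]
yaw -5.415607580855308 T [-0.15  0.51  0.  ]
red px [483.   7.] area 644.0 circle [0.76   0.2706] 0.0125 rect [0.7596 0.2658] [0.01   0.0248] 84.5
```

>>> drive_tool(
  rows=[
    [[1,0,0,0,0,0,-0.2],[1,0,0,0,0,0,-0.4],[1,0,0,0,0,0,-0.5],[1,0,0,0,0,0,-0.5]],
  ],
)

```text
clock: 43.5
tcp_pos: [0.6164, 0.1472, 0.1878]
tool_rot: [0.696, -0.126, 0.125, -0.695]
ft_force: [-3.5, -1.4, 2.8]
gripper_width: 0.0132
```

```bash
python3 - <<'E'
from h import *
yaw()
im=env.get_image("top")
for c in("top","side"):
    im=env.get_image(c); h=cv2.cvtColor(im["pixels"],cv2.COLOR_BGR2HSV); m=cv2.inRange(h,(0,170,90),(4,255,255))|cv2.inRange(h,(176,170,90),(180,255,255))
    n,l,s,ce=cv2.connectedComponentsWithStats(m)
    for i in range(1,n):
        if s[i][4]>3: print(c,s[i],np.round(atz(im,ce[i],.13),3))
E
```

```text
t 43.5 tcp [0.6164 0.1472 0.1878] xax [ 0.937 -0.349 -0.001] zax [ 0.349  0.937 -0.001] F [-3.5 -1.4  2.8] w 0.0132 j [ 0.17  0.38 -0.57  1.56  0.21  1.26 -0.78]
yaw -20.45222200548823 T [-0.29  0.72  0.26]
top [311 145   9   3  27] [ 0.602 -0.153  0.13 ]
side [260 158   7   4  18] [ 0.603 -0.154  0.13 ]
side [188 187   6   4  16] [0.614 0.113 0.13 ]
side [104 188  10  10  71] [0.748 0.278 0.13 ]
```

>>> drive_tool(
  rows=[
    [[1,0,0,0,0,0,0.2],[1,0,0,0,0,0,0.4],[1,0,0,0,0,0,0.4],[1,0,0,0.05,0,0,0.4],[1,0,0,0.15,0,0,0.4],[1,0,0,0.35,0,0,0.4],[1,0,-0.2,0.39,0,0,0.5],[1,0,-0.4,0.39,0,0,0.5],[1,0,-0.5,0.39,0,0,0.5],[1,0,-0.5,0.39,0,0,0.5]],
  ],
)

```text
clock: 44.9
tcp_pos: [0.6173, 0.0461, 0.2664]
tool_rot: [0.706, -0.035, 0.036, -0.706]
ft_force: [0.8, 0.6, -1.0]
gripper_width: 0.0129
```

```bash
python3 - <<'E'
from h import *
yaw()
im=env.get_image("wrist"); blobs(im,"red",.125,20)
E
```

```text
t 44.9 tcp [0.6173 0.0461 0.2664] xax [ 0.995 -0.101  0.001] zax [ 0.101  0.995 -0.   ] F [ 0.8  0.6 -1. ] w 0.0129 j [ 0.35  0.3  -0.58  1.5   0.17  1.39 -0.34]
yaw -5.769638193458308 T [0.05 0.04 0.02]
red px [247. 119.] area 302.0 circle [0.6159 0.1157] 0.0131 rect [0.6156 0.1157] [0.0247 0.0115] 87.2
```

>>> drive_tool(
  rows=[
    [[1,-0.15,-0.25,0,0,0,0.3],[1,-0.3,-0.5,0,0,0,0.6],[1,-0.45,-0.75,0,0,0,1],[1,-0.5,-0.9,0,0,0,1],[1,-0.5,-0.9,0,0,0,1]],
  ],
)

```text
clock: 45.58
tcp_pos: [0.5162, -0.1339, 0.2658]
tool_rot: [0.692, 0.148, -0.149, -0.691]
ft_force: [0.4, 0.4, -0.2]
gripper_width: 0.0134
```

>>> drive_tool(
  rows=[
    [[1,-0.15,-0.25,0,0,0,0.3],[1,-0.3,-0.5,0,0,0,0.6],[1,-0.45,-0.75,0,0,0,1],[1,-0.5,-0.9,0,0,0,1],[1,-0.5,-0.9,0,0,0,1],[1,-0.5,-0.9,0,0,0,1]],
  ],
)

```text
clock: 46.32
tcp_pos: [0.4189, -0.3098, 0.2657]
tool_rot: [-0.628, -0.325, 0.324, 0.629]
ft_force: [-0.2, 0.4, -1.3]
gripper_width: 0.0133
```

```bash
python3 - <<'E'
from h import *
yaw()
im=env.get_image("wrist"); blobs(im,"blue",.045); blobs(im,"orange",.15)
E
```

```text
t 46.33 tcp [ 0.4189 -0.3098  0.2657] xax [0.579 0.815 0.002] zax [-0.815  0.579  0.   ] F [-0.2  0.4 -1.3] w 0.0133 j [ 0.94  0.06 -0.37  1.74  0.02  1.35  1.52]
yaw 54.63036459812738 T [ 0.05 -0.04  0.04]
blue px [247. 171.] area 1533.0 circle [ 0.41   -0.3217] 0.0384 rect [ 0.4096 -0.3212] [0.0415 0.0668] 76.5
orange px [256. 270.] area 859.0 circle [ 0.4751 -0.358 ] 0.0391 rect [ 0.479  -0.3524] [0.0296 0.0778] 55.5
```

>>> drive_tool(
  rows=[
    [[1,-0.052,-0.063,0,0,0,0.35],[1,-0.052,-0.063,-0.2,0,0,0.7],[1,-0.052,-0.063,-0.45,0,0,0.7],[1,-0.052,-0.063,-0.65,0,0,0.7],[1,-0.052,-0.063,-0.7,0,0,0.7],[1,-0.052,-0.063,-0.7,0,0,0.7],[1,-0.052,-0.063,-0.7,0,0,0.7]],
  ],
)

```text
clock: 47.25
tcp_pos: [0.408, -0.3256, 0.1278]
tool_rot: [0.56, 0.433, -0.432, -0.558]
ft_force: [0.3, -0.5, -1.5]
gripper_width: 0.0133
```

```bash
python3 - <<'E'
from h import *
yaw()
E
```

```text
t 47.25 tcp [ 0.408  -0.3256  0.1278] xax [ 0.251  0.968 -0.001] zax [-0.968  0.251 -0.003] F [ 0.3 -0.5 -1.5] w 0.0133 j [ 0.96  0.17 -0.36  1.91  0.07  1.07  1.88]
yaw 75.4622467742166 T [ 0.01  0.01 -0.06]
```

>>> drive_tool(
  rows=[
    [[1,0.003,0.016,0,0,0,0],[1,0.003,0.016,-0.05,0,0,0],[1,0.003,0.016,-0.1,0,0,0],[1,0.003,0.016,-0.1,0,0,0],[1,0.003,0.016,-0.1,0,0,0]],
  ],
)

```text
clock: 47.88
tcp_pos: [0.407, -0.3219, 0.1055]
tool_rot: [-0.559, -0.433, 0.432, 0.56]
ft_force: [-0.3, -0.2, -0.7]
gripper_width: 0.013
```

>>> drive_tool(
  rows=[
    [[1,0.006,-0.002,-0.03,0,0,0],[1,0.006,-0.002,-0.06,0,0,0],[1,0.006,-0.002,-0.09,0,0,0],[1,0.006,-0.002,-0.12,0,0,0],[1,0.006,-0.002,-0.14,0,0,0],[1,0.006,-0.002,-0.14,0,0,0]],
  ],
)

```text
clock: 48.62
tcp_pos: [0.408, -0.3221, 0.0773]
tool_rot: [-0.559, -0.433, 0.433, 0.56]
ft_force: [-0.4, -0.1, -0.5]
gripper_width: 0.0134
```

>>> drive_tool(
  rows=[
    [[1,0,0,-0.006,0,0,0],[0.5,0,0,-0.006,0,0,0],[-1,0,0,-0.006,0,0,0],[-1,0,0,-0.006,0,0,0],[-1,0,0,-0.006,0,0,0],[-1,0,0,-0.006,0,0,0],[-1,0,0,0.2,0,0,0],[-1,0,0,0.5,0,0,0],[-1,0,0,0.8,0,0,0],[-1,0,0,0.93,0,0,0],[-1,0,0,0.93,0,0,0],[-1,0,0,0.93,0,0,0]],
  ],
)

```text
clock: 50.12
tcp_pos: [0.4076, -0.3219, 0.2623]
tool_rot: [-0.559, -0.432, 0.433, 0.56]
ft_force: [0.9, -0.5, 0.2]
gripper_width: 0.0854
```

```bash
python3 - <<'E'
from h import *
yaw()
im=env.get_image("wrist"); s=env.get_image("side"); t=env.get_image("top")
blobs(im,"orange",.095);blobs(im,"blue",.045)
for c,i in(("side",s),("top",t)):
  for n,z in(("key_handle",.07),("cover_handle",.1405)):
    for r in env.mark_of(i,n)[:1]: print(c,n,round(r["confidence"],2),np.round(atz(i,r["point"],z),3))
for P in((.410,-.3227,.07),(.6118,-.0222,.1405)): print("pred",np.round(proj(s,P),1))
for i in(s,t):
  h=cv2.cvtColor(i["pixels"],cv2.COLOR_BGR2HSV); m=cv2.inRange(h,(0,170,90),(4,255,255))|cv2.inRange(h,(176,170,90),(180,255,255))
  n,l,q,ce=cv2.connectedComponentsWithStats(m)
  print([ (np.round(atz(i,ce[k],.13)[:2],3).tolist(),int(q[k][4])) for k in range(1,n) if q[k][4]>3])
for n in("soy_bottle","spatula","price_card","spice_jar"):
  for r in env.mark_of(s,n)[:1]: print(n,np.round(atz(s,r["point"],0),3))
E
```

```text
t 50.12 tcp [ 0.4076 -0.3219  0.2623] xax [0.252 0.968 0.001] zax [-0.968  0.252  0.002] F [ 0.9 -0.5  0.2] w 0.0854 j [ 0.97  0.06 -0.37  1.75  0.02  1.34  1.92]
yaw 75.4188871861487 T [-0.03 -0.03  0.01]
orange px [258. 186.] area 356.0 circle [ 0.4101 -0.3233] 0.0198 rect [ 0.4101 -0.3232] [0.013  0.0385] 75.7
blue px [259. 174.] area 1026.5 circle [ 0.4089 -0.3216] 0.0388 rect [ 0.4084 -0.3223] [0.0396 0.0679] 76.4
side key_handle 0.73 [ 0.417 -0.325  0.07 ]
side cover_handle 0.81 [ 0.626 -0.023  0.14 ]
top key_handle 0.67 [ 0.392 -0.324  0.07 ]
top cover_handle 0.67 [ 0.604 -0.014  0.141]
pred [347.2 179.5]
pred [228.7 168.9]
[([0.604, -0.154], 19), ([0.614, 0.114], 14), ([0.749, 0.278], 69)]
[([0.752, 0.274], 53), ([0.612, 0.117], 21), ([0.602, -0.153], 27)]
soy_bottle [0.747 0.277 0.   ]
spatula [ 0.347 -0.099  0.   ]
price_card [ 0.492 -0.451  0.   ]
spice_jar [ 0.329 -0.271  0.   ]
```

```bash
python3 - <<'E'
from h import *
s=env.get_image("side"); t=env.get_image("top")
m=cv2.inRange(cv2.cvtColor(s["pixels"],cv2.COLOR_BGR2HSV),(60,90,40),(85,255,255))[150:230,220:330]
n,l,q,c=cv2.connectedComponentsWithStats(m); print([(k[:5]+[220,150,0,0,0]).tolist() for k in q[1:] if k[4]>30])
print([np.round(proj(s,(.6095,-.077,z)),1).tolist() for z in(.008,.106)])
print([(round(r["confidence"],2),np.round(atz(t,r["point"],0),3)) for r in env.mark_of(t,"price_card")[:2]])
env.finish_job()
E
```

```text
[[234, 180, 20, 26, 386]]
[[243.4, 202.6], [243.2, 173.8]]
[(0.79, array([0.341, 0.265, 0.   ])), (0.74, array([ 0.643, -0.02 ,  0.   ]))]
the job is handed in; nothing more can be done
```

The job is handed in at about 50 s on the robot's clock; the hand-in reports no verdict.

**What I did:**
- There were two loose cups, both green, and no loose yellow ones. I nested both on the green stack.
- I set the cover on the rack, then turned the right lock and the left lock home with the key.
- I stood the key back in its blue stand, opened the gripper and lifted it clear.

**Last checks:**
- **Cups:** both stopped at the expected seating height as they were pressed down. The side camera shows one upright green column, 20 pixels wide, centred on the base axis.
- **Cover:** it touched down at the seating height and looked flat in the side picture. I have no precise final reading of its position. The networks' final handle marks were about 1 cm off the expected spot, in opposite directions for the top and side cameras, so I took them as camera and network error.
- **Locks:** the wrist camera put both tongues over the cover, within about 0.5 degrees of the locked direction. The torque rose at each stop.
- **Key:** its position and yaw match what I measured before I picked it up, within 1 mm and 0.1 degrees.
- **Other goods:** none were disturbed on purpose. The side camera once reported the price card about 0.7 m from its place, but the top camera found it within 5 mm of where it started, so I treated that as a false detection. The spatula read 18 mm from its first reading, within the 5 cm limit.

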